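Change the batch on a bakery warming plate

TASK

Change the batch on the bakery's warming plate: move the warmed round buns into the wooden serving tray and lay all the loaves from the board flat on the steel plate. Once that is done, turn the thermostat dial until its pointer stands at the white marker, and after that press the keys one at a time, fully down and released: first the round one, then the square one, then the bar-shaped one. Never press the cross-shaped cancel key, and leave the jam jar and the mug alone.

Things in the scene. Friction and masses are not known exactly. Their poses are not given: they have to be found in the camera images.
- loaf1: small oblong crusty loaf, 120 long x 54 wide x 44 mm high (sides 51 apart at mid-height), about 0.16 kg, rigid, flat underneath; origin at the centre of its underside, x along its length, z up. It may be absent (2 or 3 loaves are there). They start on a fixed wooden board, 290 x 230 x 8 mm thick, beside the warmer; grip across the width
- loaf2: small oblong crusty loaf, 120 long x 54 wide x 44 mm high (sides 51 apart at mid-height), about 0.16 kg, rigid, flat underneath; origin at the centre of its underside, x along its length, z up. It may be absent (2 or 3 loaves are there). They start on a fixed wooden board, 290 x 230 x 8 mm thick, beside the warmer; grip across the width
- loaf3: small oblong crusty loaf, 120 long x 54 wide x 44 mm high (sides 51 apart at mid-height), about 0.16 kg, rigid, flat underneath; origin at the centre of its underside, x along its length, z up. It may be absent (2 or 3 loaves are there). They start on a fixed wooden board, 290 x 230 x 8 mm thick, beside the warmer; grip across the width
- bun1: round domed bun, 62 mm diameter, 45 mm high (upright side up to 30 mm), about 0.08 kg, rigid; origin at the centre of its underside, z up. It may be absent (2 or 3 buns are there). They start on the warming plate
- bun2: round domed bun, 62 mm diameter, 45 mm high (upright side up to 30 mm), about 0.08 kg, rigid; origin at the centre of its underside, z up. It may be absent (2 or 3 buns are there). They start on the warming plate
- bun3: round domed bun, 62 mm diameter, 45 mm high (upright side up to 30 mm), about 0.08 kg, rigid; origin at the centre of its underside, z up. It may be absent (2 or 3 buns are there). They start on the warming plate
- warmer: fixed counter-top warming unit, 350 (x) x 310 (y) x 60 mm high; origin at the centre of its underside, x points away from the control deck to the back. Its top is level at 60 mm: the front part (low x, nearest the robot) is the dark control deck, 130 mm deep, with the dial at +y and the row of four keys beside it; the rest is the bare steel warming plate, 220 (x) x 310 mm (y)
- plate (a point): centre of the warming plate's upper surface (60 mm above the counter, 65 mm behind the warmer's centre); axes as the warmer's; the plate reaches 110 mm along x and 155 mm along y either way
- tray_in (a point): centre of the inner floor (8 mm above the counter) of the fixed open wooden serving tray, 200 (x) x 240 (y) x 50 mm high outside, walls 8 mm, inside 184 x 224 mm; axes as the tray's. Tray and bread board stand on either side of the warmer and may swap sides
- dial (a joint): thermostat dial's angle, 0 to 3.6 rad; grows as the dial turns clockwise seen from above. At 0 its pointer points to the warmer's -x
- dial_grip (a point): on the dial's upright axis, 40 mm above the deck, at the height to grip the dial's bar grip. The bar is 60 long x 16 wide x 36 mm high, its top 54 mm above the deck, on a 64 mm disc; grip it across the 16 mm. The point's -x axis points along the bar to the pointer end
- pointer (a point): on the end of the dial's bar that carries the dark pointer line, 30 mm from the axis
- mark_point (a point): point 30 mm from the dial's axis in the direction of the small white marker, where the pointer must come (compare horizontally); its -x axis points outwards. The marker sits on the dial's black face, 35 to 49 mm from the axis, at a different place on the scale each time
- key_round (a joint): travel of the round white key, cap 36 mm in diameter: 0 up, 0.006 m fully down; springs back; fully down takes 5 N
- key_round_top (a point): centre of the top of the round white key, cap 36 mm in diameter; 16 mm above the deck when up. The four keys stand in one row along the warmer's y, 48 mm apart, in any order
- key_square (a joint): travel of the square white key, cap 32 x 32 mm: 0 up, 0.006 m fully down; springs back; fully down takes 5 N
- key_square_top (a point): centre of the top of the square white key, cap 32 x 32 mm; 16 mm above the deck when up. The four keys stand in one row along the warmer's y, 48 mm apart, in any order
- key_bar (a joint): travel of the narrow bar-shaped white key, cap 52 (along the warmer's x) x 15 mm: 0 up, 0.006 m fully down; springs back; fully down takes 5 N
- key_bar_top (a point): centre of the top of the narrow bar-shaped white key, cap 52 (along the warmer's x) x 15 mm; 16 mm above the deck when up. The four keys stand in one row along the warmer's y, 48 mm apart, in any order
- key_cross (a joint): travel of the cross-shaped white key, arms 40 x 12 and 36 x 12 mm (cancel: not to be pressed): 0 up, 0.006 m fully down; springs back; fully down takes 5 N
- key_cross_top (a point): centre of the top of the cross-shaped white key, arms 40 x 12 and 36 x 12 mm (cancel: not to be pressed); 16 mm above the deck when up. The four keys stand in one row along the warmer's y, 48 mm apart, in any order
- jam_jar: bystander, leave alone: amber jam jar, 64 mm diameter, 85 mm high; origin at the centre of its underside
- mug: bystander, leave alone: white mug, 76 mm diameter, 90 mm high; origin at the centre of its underside

How it is judged:
By the outcome, as a careful person would: the job done as asked, in the order asked, and still so for the second after the job is handed in, with the robot touching nothing.
Of loaf1, loaf2, loaf3 only 2 to 3 are there at a start; the rules pass over those that are not, and their reading is None.
Of bun1, bun2, bun3 only 2 to 3 are there at a start; the rules pass over those that are not, and their reading is None.
At some moment in a run one of bun1, bun2, bun3 may be knocked a few centimetres aside while the robot is not near it.
Once in a run the grip may slacken for a moment while it holds something.
It also fails if it takes over 210 s, if anything falls off the work surface, if the arm or the gripper's body presses on something with over 40 N, if the wrist force passes 120 N, or if a joint passes its speed limit or range.

ROBOT

A 7-joint arm with a two-finger parallel gripper is mounted at the origin on the work surface. World frame = base frame: x ahead of the robot, y to its left, z up, the work surface at z = 0. Lengths are in m, angles in rad, forces in N, time in s.
With the tool pointing down it reaches from about 0.35 to 0.775 m from the base axis. Payload 3.1 kg.
Tool frame: the origin (TCP) lies at the very end of the fingers, on their centre line; the grasp point (between the pads) lies 19 mm behind it (bot.grip_point_offset is the z of the grasp point in the tool frame, in m); z points along the fingers, y is the line along which they close (so a half turn about z gives the same grasp; the last joint's range is limited). The gripper opens to 85 mm and grips with 20 to 120 N. Pads are 22 mm wide; open, the fingers measure 114 mm over their backs; the gripper's body (76 mm by 85 mm) begins 54 mm behind the grasp point. The pads swing forward as they close: fully open they stand 13 mm farther back than shut.
Start: joints at [-1.147, 0.311, 0.014, 1.512, -0.004, 1.319, -0.027], TCP at [0.247, 0.491, 0.231] pointing down, gripper open.
Joint ranges: [-2.7, 2.7], [-0.3, 1.91], [-1.27, 1.3], [0.12, 2.57], [-1.44, 4.58], [0.2, 2.03], [-3.05, 3.05]. Speed limits (rad/s): [2.79, 2.79, 3.14, 3.14, 3.14, 3.14, 3.14].

INTERFACE

Orientations are given as a unit quaternion [w, x, y, z].
In Python, from station import bot gives the robot as it stands.
- The arm moves only by the tool jog_arm, never from a script. Its argument "targets" is a list of rows, each an object of numbers: "tx", "ty", "tz": the shift along the world's x, y, z in mm; "turn": the turn about the world's z in rad; "gripper": the finger opening in mm, from 0 to 85.4. A call has 1 to 5 rows; each row is the pose to reach, as a shift and turn from the pose commanded when the call began; what a row does not reach only later rows make up. A row lasts 1/10 s, in which the tool goes at most 50 mm and 8.59 degrees, less where a joint would pass 70% of its speed; a pose out of reach is approached as far as the arm can. A call with a gripper value outside its range is refused whole. The fingers move at their own pace and stop on an object; the grip force is fixed at half the most. Time passes only in rows, so rows that repeat a pose let the fingers close. It gives the time, the measured TCP pose, the force, the opening and the grip force at its end, in the units of the state.
- bot.observe(): the state, without advancing time (a new reading comes with each control period).
- bot.camera(name): name is "scene" or "top" or "wrist"; returns the picture (384x512x3 uint8, red, green, blue); there is no depth.
- bot.camera_model(name): a dict with "intrinsics" (3x3 intrinsics, pixels), "world_from_camera" (4x4, takes a point from camera to world coordinates). Camera axes: x right, y down, z forward; pixel columns grow to the right and rows downward; lengths in m; the calibration is good to about 2 mm. A picture is of the moment at which its call begins: read the wrist's pose just before it. camera_model takes no time and is no camera call; for the wrist camera it gives the pose at the moment of the call.
- bot.sign_off(): hands the job in; it is judged then, once.
The state is a dict: "time": time; "qpos": joint angles; "joint_velocities": joint speeds; "joint_efforts": joint torques, N m; "ee_pos": TCP position; "eef_rot": TCP orientation; "ft_force": force on the tool from outside, world axes, zero at the start; "ft_torque": the same for the moment, N m; "gripper_width": finger opening in m; "grip_force": force on a finger pad.
Only numpy, scipy, OpenCV 4.12 (cv2) and the standard library are available. Lean on these libraries where they do the work, as an engineer would, in place of code of your own. Each camera call takes 0.05 s, during which the arm holds its last target. There are 200 camera calls.

## Working session

There is one attempt and no reset: what is moved stays moved. The work goes in short steps, Python scripts to look and compute and a tool call to move; the robot and the scene stay as the last step left them, time stands still between calls to the robot, and variables do not carry over. Pictures are saved under pics/ and viewed, at most 14 in all, crops included, and the job is handed in when it is done.

Besides the shell and the picture viewer there is one more tool, called after "Request:" by a JSON object that holds its "api" and its "payload", one argument or row to a line. jog_arm: Moves the arm, as the interface text tells. Its arguments: {"type":"object","properties":{"targets":{"type":"array"}},"required":["targets"]}

```bash
ls; mkdir -p pics; python3 - <<'E'
from station import bot
import cv2
for n in("top","scene"):
    im=bot.camera(n); cv2.imwrite(f"pics/{n}0.png",cv2.cvtColor(im,cv2.COLOR_RGB2BGR))
    m=bot.camera_model(n); print(n,m["intrinsics"],m["world_from_camera"])
s=bot.observe(); print(s["ee_pos"],s["eef_rot"],s["time"],bot.grip_point_offset)
E
```

```text
pics
top [[473.67973348   0.         255.74478652]
 [  0.         473.67973348 202.5614497 ]
 [  0.           0.           1.        ]] [[ 0.0205779  -0.99026976  0.13763123  0.40035159]
 [-0.99976645 -0.01947246  0.00937362 -0.01399696]
 [-0.00660239 -0.13779197 -0.99043919  1.25450834]
 [ 0.          0.          0.          1.        ]]
scene [[371.06443024   0.         254.82830297]
 [  0.         371.06443024 199.10296403]
 [  0.           0.           1.        ]] [[-0.56102932  0.44042971 -0.70090497  1.33674143]
 [ 0.82764951  0.28251897 -0.4849529   0.52963069]
 [-0.01556872 -0.85217645 -0.52302286  0.68435691]
 [ 0.          0.          0.          1.        ]]
[0.24672152 0.49085699 0.23034097] [-2.21114173e-04  2.30759992e-01  9.73010156e-01 -1.00661029e-03] 0.1 -0.0187
```

View pics/top0.png

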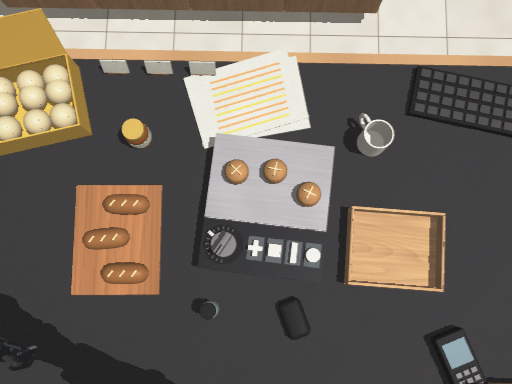

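View pics/scene0.png

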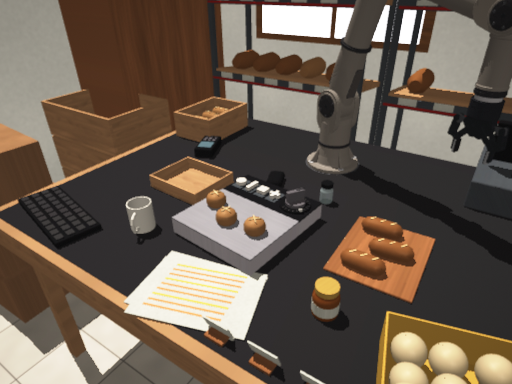

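The top view shows three buns on the plate (236,172), (275,171) and (309,194). Three loaves lie on the board at left, and the tray is at right (396,248). The dial is at (223,244), and the keys from left to right are cross, square, bar and round.

```bash
cat > h.py <<'E'
from station import bot
import cv2, numpy as np
def cast(uv,z,m):
    uv=np.atleast_2d(np.float64(uv)); K=m["intrinsics"]; T=m["world_from_camera"]
    d=np.c_[uv,np.ones(len(uv))]@np.linalg.inv(K).T@T[:3,:3].T; o=T[:3,3]
    return o+d*((z-o[2])/d[:,2])[:,None]
def blobs(mask,amin,amax):
    out=[]
    for c in cv2.findContours(mask.astype(np.uint8),cv2.RETR_EXTERNAL,cv2.CHAIN_APPROX_NONE)[0]:
        a=cv2.contourArea(c)
        if amin<=a<=amax: out.append(c.reshape(-1,2))
    return out
E
python3 - <<'E'
from h import *
im=bot.camera("top"); m=bot.camera_model("top")
hsv=cv2.cvtColor(im,cv2.COLOR_RGB2HSV).astype(int); H,S,V=hsv[...,0],hsv[...,1],hsv[...,2]
for p in [(236,178),(125,208),(85,280),(150,225),(225,210),(400,250),(350,250),(255,248),(211,234)]: print(p,im[p[1],p[0]],hsv[p[1],p[0]])
cv2.imwrite("pics/warm.png",cv2.cvtColor(cv2.resize(im[130:285,190:345],None,fx=3.8,fy=3.8,interpolation=cv2.INTER_CUBIC),cv2.COLOR_RGB2BGR))
# plate quad
pm=(S<60)&(V>90); pm[:130]=0
for c in blobs(pm,5000,30000):
    r=cv2.minAreaRect(c); w=cast(c,.06,m)[:,:2].astype(np.float32); rw=cv2.minAreaRect(w); print("plate",rw)
k=(S<60)&(V>170); k[:230]=0; k[:,:200]=0;k[:,330:]=0; k[285:]=0
for c in blobs(k,3,600):
    q=c.min(0),c.max(0); print("key",cv2.contourArea(c),q,cast((q[0]+q[1])/2,.076,m)[0].round(4))
E
```

```text
(236, 178) [193 142  94] [ 15 131 193]
(125, 208) [165 111  70] [ 13 147 165]
(85, 280) [193 130  87] [ 12 140 193]
(150, 225) [192 131  88] [ 12 138 192]
(225, 210) [196 192 195] [158   5 196]
(400, 250) [220 173 126] [ 15 109 220]
(350, 250) [208 161 117] [ 15 112 208]
(255, 248) [246 246 246] [  0   0 246]
(211, 234) [241 240 235] [ 25   6 241]
plate ((0.6396515369415283, -0.018254846334457397), (0.35507363080978394, 0.2549903988838196), 84.42646026611328)
key 143.5 (array([306, 248], dtype=int32), array([320, 261], dtype=int32)) [ 0.4373 -0.147   0.076 ]
key 139.0 (array([268, 244], dtype=int32), array([281, 256], dtype=int32)) [ 0.4464 -0.0517  0.076 ]
key 103.5 (array([290, 242], dtype=int32), array([297, 262], dtype=int32)) [ 0.4425 -0.0988  0.076 ]
key 107.0 (array([248, 240], dtype=int32), array([262, 255], dtype=int32)) [ 0.4516 -0.0033  0.076 ]
key 12.0 (array([208, 230], dtype=int32), array([213, 235], dtype=int32)) [0.4866 0.1083 0.076 ]
```

View pics/warm.png

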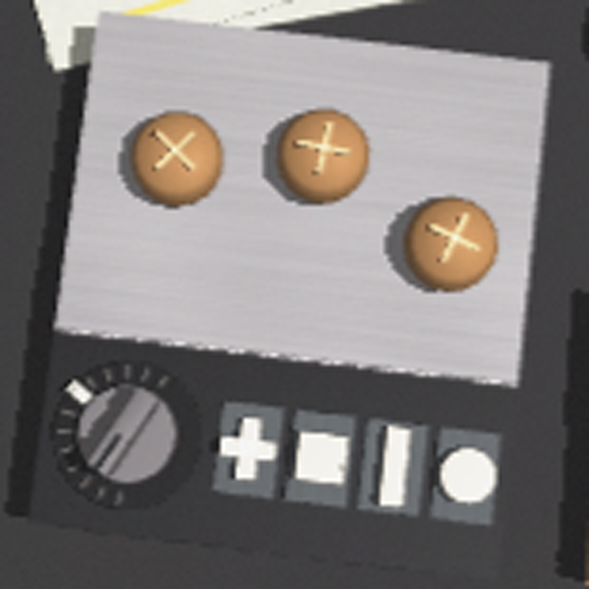

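The enlarged view puts the dial disc centre at crop (125,432). The pointer line is at its lower left (108,450) and the white marker at the upper left (76,391). The keys are, left to right, cross, square, bar, round. Next I measure everything.

```bash
cat > meas.py <<'E'
from h import *
def scan():
    im=bot.camera("top"); m=bot.camera_model("top")
    hsv=cv2.cvtColor(im,cv2.COLOR_RGB2HSV).astype(int); S,V=hsv[...,1],hsv[...,2]
    R,B=im[...,0].astype(int),im[...,2].astype(int)
    br=((R-B)>45)&(S>90)&(V>60)
    b=br.copy(); b[:,:200]=0; b[:,335:]=0; b[:130]=0; b[235:]=0
    buns=[(len(c),cast(cv2.minEnclosingCircle(c)[0],.085,m)[0,:2].round(4),round(cv2.minEnclosingCircle(c)[1],1)) for c in blobs(b,150,900)]
    return im,m,hsv,br,buns
E
python3 - <<'E'
from meas import *
im,m,hsv,br,buns=scan(); print("buns",*buns,sep="\n")
bd=br.copy(); bd[:180]=0; bd[300:]=0; bd[:,168:]=0; bd[:,65]=0
for c in blobs(bd,3000,20000): print("board",cv2.boundingRect(c)); 
sub=im[185:295,72:162].astype(int); print(np.percentile(hsv[185:295,72:162,2],[5,15,25,50,75]))
lf=np.zeros(br.shape,bool); lf[188:292,77:159]=hsv[188:292,77:159,2]<150
lf=cv2.morphologyEx(lf.astype(np.uint8),cv2.MORPH_CLOSE,np.ones((5,5)))
lf=cv2.morphologyEx(lf,cv2.MORPH_OPEN,np.ones((3,3)))
for c in blobs(lf,150,3000):
    r=cv2.minAreaRect(cast(c,.03,m)[:,:2].astype(np.float32)); print("loaf",np.round(r[0],4),np.round(r[1],4),round(r[2],1))
tr=br.copy(); tr[:,:340]=0; tr[:200]=0; tr[300:]=0
for c in blobs(tr,1500,20000):
    r=cv2.minAreaRect(cast(c,.05,m)[:,:2].astype(np.float32)); print("tray",np.round(r[0],4),np.round(r[1],4),round(r[2],1))
# plate: plate-only mask, fit edges
S,V=hsv[...,1],hsv[...,2]
pm=((S<40)&(V>120)&(V<225)).astype(np.uint8); pm[:133]=0
pm=cv2.morphologyEx(pm,cv2.MORPH_OPEN,np.ones((9,9)))
for c in blobs(pm,5000,30000):
    r=cv2.minAreaRect(cast(c,.06,m)[:,:2].astype(np.float32)); print("plate",np.round(r[0],4),np.round(r[1],4),round(r[2],1))
cv2.imwrite("pics/mask.png",np.hstack([lf*255,pm*255]))
E
```

```text
buns
(64, array([ 0.5878, -0.1342]), 11.8)
(65, array([0.6413, 0.0477]), 11.8)
(64, array([ 0.6449, -0.0493]), 11.8)
board (71, 185, 91, 110)
[114. 149. 170. 190. 197.]
loaf [0.3982 0.3394] [0.0371 0.1139] 18.3
loaf [0.4699 0.3919] [0.0548 0.1074] 5.9
loaf [0.56   0.3429] [0.0528 0.1135] 1.1
tray [ 0.4591 -0.3613] [0.2406 0.1991] 86.7
plate [ 0.6238 -0.0304] [0.3261 0.2227] 84.3
```

```bash
python3 - <<'E'
from meas import *
im,m,hsv,br,buns=scan()
q=np.array([(97,12),(550,62),(518,385),(57,330)])/3.8+[190,130]
w=cast(q,.06,m)[:,:2]; print(w.round(4)); print("c",w.mean(0)); print("y-edges yaw",[np.arctan2(-(a-b)[0],(a-b)[1]) for a,b in((w[0],w[1]),(w[3],w[2]))],"len",np.linalg.norm(w-np.roll(w,1,0),axis=1))
d=(np.array([125,432]))/3.8+[190,130]; print("dial",cast(d,.10,m),cast(np.array([76,391])/3.8+[190,130],.062,m))
cr=cv2.resize(im[180:300,65:170],None,fx=5,fy=5,interpolation=cv2.INTER_CUBIC); cv2.imwrite("pics/loaf.png",cv2.cvtColor(cr,cv2.COLOR_RGB2BGR))
E
```

```text
[[ 0.7465  0.1056]
 [ 0.7172 -0.2039]
 [ 0.4966 -0.1822]
 [ 0.5272  0.1253]]
c [ 0.62187792 -0.03878898]
y-edges yaw [np.float64(-0.09437416888810117), np.float64(-0.09921236953294578)] len [0.22011937 0.31092007 0.22161319 0.30897575]
dial [[0.45823388 0.07474808 0.1       ]] [[0.48660444 0.11100345 0.062     ]]
```

View pics/loaf.png

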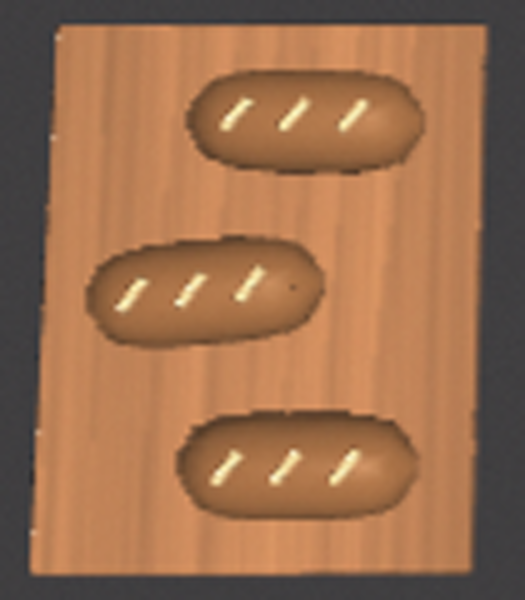

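The loaf crop shows three loaves lying nearly along world y, centred at crop (306,121), (205,292) and (298,465). The middle one is tilted by about 0.09 rad. I start moving toward the buns.

Request:
{"api": "jog_arm", "payload": {
  "targets": [
    {"tx": 114, "ty": -208, "tz": -10, "turn": -0.7, "gripper": 80},
    {"tx": 114, "ty": -208, "tz": -10, "turn": -0.7, "gripper": 80},
    {"tx": 114, "ty": -208, "tz": -10, "turn": -0.7, "gripper": 80},
    {"tx": 114, "ty": -208, "tz": -10, "turn": -0.7, "gripper": 80},
    {"tx": 114, "ty": -208, "tz": -10, "turn": -0.7, "gripper": 80}
  ]
}}

```text
time: 0.75
ee_pos: [0.3625, 0.2799, 0.2213]
eef_rot: [0.0, 0.554, 0.833, -0.0]
ft_force: [-1.0, -0.1, 0.7]
gripper_width: 0.0804
grip_force: 0.0
```

Request:
{"api": "jog_arm", "payload": {
  "targets": [
    {"tx": 114, "ty": -208, "tz": -10, "turn": -0.485, "gripper": 80},
    {"tx": 114, "ty": -208, "tz": -10, "turn": -0.485, "gripper": 80},
    {"tx": 114, "ty": -208, "tz": -10, "turn": -0.485, "gripper": 80},
    {"tx": 114, "ty": -208, "tz": -10, "turn": -0.485, "gripper": 80},
    {"tx": 114, "ty": -208, "tz": -10, "turn": -0.485, "gripper": 80}
  ]
}}

```text
time: 1.25
ee_pos: [0.476, 0.0718, 0.2115]
eef_rot: [0.001, 0.736, 0.677, 0.0]
ft_force: [-0.2, 0.7, -0.2]
gripper_width: 0.0802
grip_force: 0.0
```

Request:
{"api": "jog_arm", "payload": {
  "targets": [
    {"tx": 113, "ty": -209, "tz": -10, "gripper": 80},
    {"tx": 113, "ty": -209, "tz": -10, "gripper": 80},
    {"tx": 113, "ty": -209, "tz": -10, "gripper": 80},
    {"tx": 113, "ty": -209, "tz": -10, "gripper": 80},
    {"tx": 113, "ty": -209, "tz": -10, "gripper": 80}
  ]
}}

```text
schema error: expected keys tx, ty, tz, turn, gripper
```

```bash
python3 - <<'E'
from h import *
m=bot.camera_model("wrist"); im=bot.camera("wrist"); np.savez("w0.npz",im=im,K=m["intrinsics"],T=m["world_from_camera"])
cv2.imwrite("pics/w0.png",cv2.cvtColor(im,cv2.COLOR_RGB2BGR)); print(m["world_from_camera"].round(3))
E
```

```text
[[ 0.996 -0.08  -0.024  0.483]
 [-0.084 -0.952 -0.293  0.147]
 [ 0.     0.294 -0.956  0.354]
 [ 0.     0.     0.     1.   ]]
```

Request:
{"api": "jog_arm", "payload": {
  "targets": [
    {"tx": 113, "ty": -209, "tz": -10, "turn": 0, "gripper": 80},
    {"tx": 113, "ty": -209, "tz": -10, "turn": 0, "gripper": 80},
    {"tx": 113, "ty": -209, "tz": -10, "turn": 0, "gripper": 80},
    {"tx": 113, "ty": -209, "tz": -10, "turn": 0, "gripper": 80},
    {"tx": 113, "ty": -209, "tz": -10, "turn": 0, "gripper": 80}
  ]
}}

```text
time: 1.8
ee_pos: [0.5886, -0.1367, 0.201]
eef_rot: [0.001, 0.736, 0.678, -0.001]
ft_force: [-0.1, 0.5, 1.2]
gripper_width: 0.0804
grip_force: 0.0
```

View pics/w0.png

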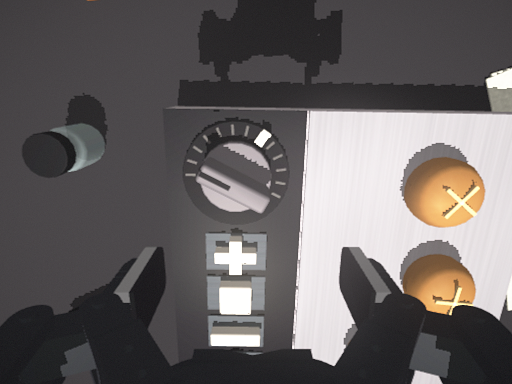

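The wrist view shows the dial from close up. The pointer line runs to (205,178), the bar spans (200,173) to (267,205), and the marker is at (262,137). I now grasp the first bun.

Request:
{"api": "jog_arm", "payload": {
  "targets": [
    {"tx": -1, "ty": 2, "tz": -50, "turn": 0, "gripper": 80},
    {"tx": -1, "ty": 2, "tz": -95, "turn": 0, "gripper": 80},
    {"tx": -1, "ty": 2, "tz": -125, "turn": 0, "gripper": 80},
    {"tx": -1, "ty": 2, "tz": -138, "turn": 0, "gripper": 80},
    {"tx": -1, "ty": 2, "tz": -138, "turn": 0, "gripper": 80}
  ]
}}

```text
time: 2.3
ee_pos: [0.5856, -0.1307, 0.0614]
eef_rot: [-0.002, 0.735, 0.678, -0.001]
ft_force: [0.1, -0.3, 0.0]
gripper_width: 0.0804
grip_force: 0.0
```

Request:
{"api": "jog_arm", "payload": {
  "targets": [
    {"tx": 0, "ty": 0, "tz": 0, "turn": 0, "gripper": 45},
    {"tx": 0, "ty": 0, "tz": 0, "turn": 0, "gripper": 45},
    {"tx": 0, "ty": 0, "tz": 0, "turn": 0, "gripper": 45},
    {"tx": 0, "ty": 0, "tz": 0, "turn": 0, "gripper": 45},
    {"tx": 0, "ty": 0, "tz": 0, "turn": 0, "gripper": 45}
  ]
}}

```text
time: 2.8
ee_pos: [0.5892, -0.1322, 0.0661]
eef_rot: [0.002, 0.735, 0.678, 0.002]
ft_force: [-0.1, -0.2, 6.7]
gripper_width: 0.0591
grip_force: 65.5
```

```bash
python3 - <<'E'
from h import *
d=np.load("w0.npz"); im=d["im"]; m={"intrinsics":d["K"],"world_from_camera":d["T"]}
b,t=cast([[200.5,173.5],[268,205]],.114,m)[:,:2],None   # rough bar ends (top)
print("bar end mids",b,np.linalg.norm(b[0]-b[1]))
hsv=cv2.cvtColor(im,cv2.COLOR_RGB2HSV).astype(int)
k=(hsv[...,1]<60)&(hsv[...,2]>215)
for c in blobs(k[115:350,180:300],20,3000):
    p=c+[180,115]; w=cast(p,.06 if p[:,1].mean()<160 else .076,m)[:,:2]; print(p.mean(0).round(),np.mean([w.min(0),w.max(0)],0).round(4))
# top face of bar: light grey region, min-area rect at z=.114
g=hsv[...,2][150:225,185:285]; print(np.percentile(g,[10,30,50,70,90]))
cv2.imwrite("pics/dial.png",cv2.cvtColor(cv2.resize(im[110:230,170:310],None,fx=5,fy=5,interpolation=cv2.INTER_CUBIC),cv2.COLOR_RGB2BGR))
E
```

```text
bar end mids [[0.43928027 0.09147505]
 [0.48882307 0.06174845]] 0.05777680733296106
[235. 340.] [ 0.4448 -0.0976]
[235. 300.] [ 0.45   -0.0504]
[297. 309.] [ 0.5092 -0.0642]
[235. 258.] [ 0.4539 -0.0031]
[262. 138.] [0.4891 0.107 ]
[ 72.  82.  90. 111. 199.]
```

View pics/dial.png

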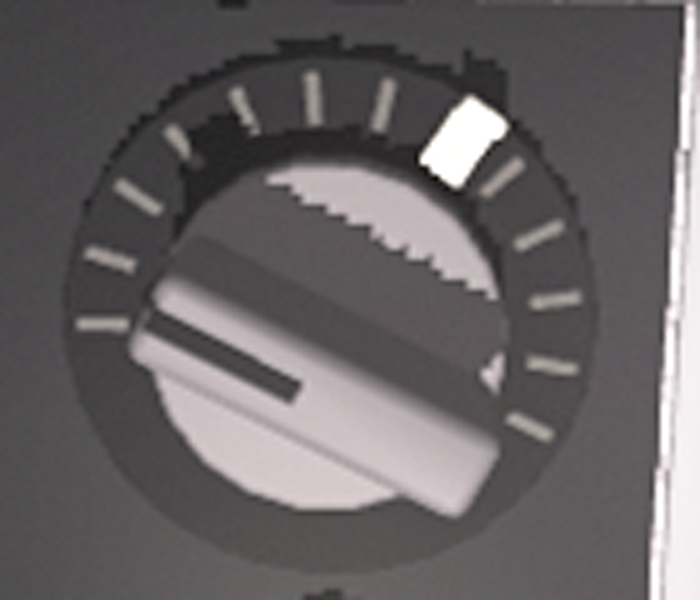

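The dial crop shows the pointer near the first ticks and the marker past the middle of the scale, about 100° further clockwise. The bun is gripped, so I carry it to the tray.

Request:
{"api": "jog_arm", "payload": {
  "targets": [
    {"tx": 0, "ty": 0, "tz": 30, "turn": 0, "gripper": 45},
    {"tx": 0, "ty": 0, "tz": 70, "turn": 0, "gripper": 45},
    {"tx": 0, "ty": 0, "tz": 110, "turn": 0, "gripper": 45},
    {"tx": -15, "ty": -30, "tz": 110, "turn": 0, "gripper": 45},
    {"tx": -30, "ty": -66, "tz": 110, "turn": 0, "gripper": 45}
  ]
}}

```text
time: 3.3
ee_pos: [0.5588, -0.196, 0.1754]
eef_rot: [0.001, 0.733, 0.68, 0.002]
ft_force: [0.6, -0.8, -2.1]
gripper_width: 0.0595
grip_force: 65.0
```

Request:
{"api": "jog_arm", "payload": {
  "targets": [
    {"tx": -17, "ty": -39, "tz": 0, "turn": 0, "gripper": 45},
    {"tx": -35, "ty": -78, "tz": 0, "turn": 0, "gripper": 45},
    {"tx": -53, "ty": -117, "tz": 0, "turn": 0, "gripper": 45},
    {"tx": -71, "ty": -156, "tz": 0, "turn": 0.02, "gripper": 45},
    {"tx": -88, "ty": -195, "tz": 0, "turn": 0.02, "gripper": 45}
  ]
}}

```text
time: 3.8
ee_pos: [0.468, -0.3938, 0.1737]
eef_rot: [0.0, 0.728, 0.686, 0.0]
ft_force: [1.0, 0.4, -0.7]
gripper_width: 0.0593
grip_force: 65.0
```

Request:
{"api": "jog_arm", "payload": {
  "targets": [
    {"tx": -15, "ty": -35, "tz": 0, "turn": 0, "gripper": 45},
    {"tx": -15, "ty": -35, "tz": -40, "turn": 0, "gripper": 45},
    {"tx": -15, "ty": -35, "tz": -80, "turn": 0, "gripper": 45},
    {"tx": -15, "ty": -35, "tz": -110, "turn": 0, "gripper": 45},
    {"tx": -15, "ty": -35, "tz": -130, "turn": 0, "gripper": 45}
  ]
}}

```text
time: 4.3
ee_pos: [0.4528, -0.4259, 0.0406]
eef_rot: [-0.002, 0.728, 0.686, 0.0]
ft_force: [-0.1, 0.1, -1.4]
gripper_width: 0.0596
grip_force: 64.9
```

```bash
python3 - <<'E'
from meas import *
im,m,hsv,br,buns=scan(); print(*buns,sep="\n"); s=bot.observe(); print(s["ee_pos"],s["gripper_width"],s["ft_force"])
E
```

```text
(65, array([0.6413, 0.0477]), 11.8)
(64, array([ 0.6449, -0.0493]), 11.8)
[ 0.45149303 -0.42441894  0.03774268] 0.05929661223800711 [-0.30505245  1.45682939 -2.63849959]
```

Request:
{"api": "jog_arm", "payload": {
  "targets": [
    {"tx": 0, "ty": 0, "tz": -15, "turn": 0, "gripper": 45},
    {"tx": 0, "ty": 0, "tz": -24, "turn": 0, "gripper": 45},
    {"tx": 0, "ty": 0, "tz": -29, "turn": 0, "gripper": 45},
    {"tx": 0, "ty": 0, "tz": -29, "turn": 0, "gripper": 45},
    {"tx": 0, "ty": 0, "tz": -29, "turn": 0, "gripper": 78}
  ]
}}

```text
time: 4.85
ee_pos: [0.4545, -0.4282, 0.0152]
eef_rot: [0.001, 0.728, 0.686, 0.0]
ft_force: [-0.1, -0.1, -0.6]
gripper_width: 0.0723
grip_force: 0.0
```

Request:
{"api": "jog_arm", "payload": {
  "targets": [
    {"tx": 0, "ty": 0, "tz": 0, "turn": 0, "gripper": 80},
    {"tx": 0, "ty": 0, "tz": 0, "turn": 0, "gripper": 80},
    {"tx": 0, "ty": 0, "tz": 30, "turn": 0, "gripper": 80},
    {"tx": 0, "ty": 0, "tz": 80, "turn": 0, "gripper": 80},
    {"tx": 0, "ty": 0, "tz": 130, "turn": 0, "gripper": 80}
  ]
}}

```text
time: 5.35
ee_pos: [0.4535, -0.427, 0.1452]
eef_rot: [-0.001, 0.728, 0.686, -0.0]
ft_force: [1.1, -0.8, -0.2]
gripper_width: 0.0801
grip_force: 0.0
```

```bash
python3 - <<'E'
from meas import *
im,m,hsv,br,buns=scan(); print(*buns,sep="\n"); s=bot.observe(); print(s["ee_pos"],s["gripper_width"],s["ft_force"])
E
```

```text
(65, array([0.6411, 0.0477]), 11.9)
(64, array([ 0.6449, -0.0493]), 11.8)
[ 0.45733108 -0.43209034  0.15601327] 0.08006078357299937 [ 0.87770078 -3.49271819  6.28535064]
```

Request:
{"api": "jog_arm", "payload": {
  "targets": [
    {"tx": 100, "ty": 200, "tz": 45, "turn": -0.02, "gripper": 80},
    {"tx": 100, "ty": 200, "tz": 45, "turn": -0.02, "gripper": 80},
    {"tx": 100, "ty": 200, "tz": 45, "turn": -0.02, "gripper": 80},
    {"tx": 100, "ty": 200, "tz": 45, "turn": -0.02, "gripper": 80},
    {"tx": 100, "ty": 200, "tz": 45, "turn": -0.02, "gripper": 80}
  ]
}}

```text
time: 5.9
ee_pos: [0.5572, -0.2217, 0.1901]
eef_rot: [0.0, 0.732, 0.681, 0.002]
ft_force: [0.5, 0.2, -0.2]
gripper_width: 0.0801
grip_force: 0.0
```

Request:
{"api": "jog_arm", "payload": {
  "targets": [
    {"tx": 90, "ty": 180, "tz": 0, "turn": 0, "gripper": 80},
    {"tx": 90, "ty": 180, "tz": 0, "turn": 0, "gripper": 80},
    {"tx": 90, "ty": 180, "tz": 0, "turn": 0, "gripper": 80},
    {"tx": 90, "ty": 180, "tz": 0, "turn": 0, "gripper": 80},
    {"tx": 90, "ty": 180, "tz": 0, "turn": 0, "gripper": 80}
  ]
}}

```text
time: 6.4
ee_pos: [0.6473, -0.0347, 0.1882]
eef_rot: [-0.002, 0.729, 0.684, 0.003]
ft_force: [-0.3, 1.2, 0.0]
gripper_width: 0.0799
grip_force: 0.0
```

Request:
{"api": "jog_arm", "payload": {
  "targets": [
    {"tx": 0, "ty": 0, "tz": 0, "turn": 0, "gripper": 80},
    {"tx": 0, "ty": 0, "tz": 0, "turn": 0, "gripper": 80},
    {"tx": 0, "ty": 0, "tz": -50, "turn": 0, "gripper": 80},
    {"tx": 0, "ty": 0, "tz": -70, "turn": 0, "gripper": 80},
    {"tx": 0, "ty": 0, "tz": -70, "turn": 0, "gripper": 80}
  ]
}}

```text
time: 6.9
ee_pos: [0.6403, -0.0496, 0.1156]
eef_rot: [-0.003, 0.736, 0.677, -0.003]
ft_force: [-0.3, 0.1, -1.2]
gripper_width: 0.0803
grip_force: 0.0
```

Request:
{"api": "jog_arm", "payload": {
  "targets": [
    {"tx": 0, "ty": 0, "tz": -30, "turn": 0, "gripper": 80},
    {"tx": 0, "ty": 0, "tz": -50, "turn": 0, "gripper": 80},
    {"tx": 0, "ty": 0, "tz": -56, "turn": 0, "gripper": 80},
    {"tx": 0, "ty": 0, "tz": -56, "turn": 0, "gripper": 45},
    {"tx": 0, "ty": 0, "tz": -56, "turn": 0, "gripper": 45}
  ]
}}

```text
time: 7.4
ee_pos: [0.6458, -0.0488, 0.0661]
eef_rot: [0.002, 0.735, 0.678, 0.001]
ft_force: [0.5, -0.6, 1.5]
gripper_width: 0.0592
grip_force: 64.4
```

Request:
{"api": "jog_arm", "payload": {
  "targets": [
    {"tx": 0, "ty": 0, "tz": 0, "turn": 0, "gripper": 45},
    {"tx": 0, "ty": 0, "tz": 0, "turn": 0, "gripper": 45},
    {"tx": 0, "ty": 0, "tz": 0, "turn": 0, "gripper": 45},
    {"tx": 0, "ty": 0, "tz": 30, "turn": 0, "gripper": 45},
    {"tx": 0, "ty": 0, "tz": 70, "turn": 0, "gripper": 45}
  ]
}}

```text
time: 7.9
ee_pos: [0.6416, -0.0467, 0.1312]
eef_rot: [-0.003, 0.735, 0.678, -0.002]
ft_force: [-0.3, -0.9, -1.1]
gripper_width: 0.0594
grip_force: 64.9
```

```bash
python3 - <<'E'
from meas import *
im,m,hsv,br,buns=scan(); print(*buns,sep="\n"); s=bot.observe(); print(s["ee_pos"],s["gripper_width"],s["ft_force"])
t=br.copy(); t[:200]=0; t[300:]=0; t[:,:345]=0
d=(t&(hsv[...,2]<185)&(hsv[...,1]>125)); print([(len(c),cast(cv2.minEnclosingCircle(c)[0],.035,m)[0,:2].round(3)) for c in blobs(d,100,2000)])
E
```

```text
[ 0.64733778 -0.04797865  0.14110244] 0.05972181937069669 [ 3.45700973 -1.26782487  5.21885796]
[(81, array([ 0.451, -0.431]))]
```

Request:
{"api": "jog_arm", "payload": {
  "targets": [
    {"tx": -10, "ty": -20, "tz": 35, "turn": 0, "gripper": 45},
    {"tx": -30, "ty": -50, "tz": 42, "turn": 0, "gripper": 45},
    {"tx": -50, "ty": -85, "tz": 42, "turn": 0, "gripper": 45},
    {"tx": -72, "ty": -121, "tz": 42, "turn": 0, "gripper": 45},
    {"tx": -94, "ty": -157, "tz": 42, "turn": 0.02, "gripper": 45}
  ]
}}

```text
time: 8.45
ee_pos: [0.5491, -0.2054, 0.1753]
eef_rot: [0.0, 0.728, 0.686, 0.0]
ft_force: [0.1, -0.7, -0.2]
gripper_width: 0.0599
grip_force: 64.9
```

Request:
{"api": "jog_arm", "payload": {
  "targets": [
    {"tx": -22, "ty": -36, "tz": 0, "turn": 0, "gripper": 45},
    {"tx": -44, "ty": -72, "tz": 0, "turn": 0, "gripper": 45},
    {"tx": -65, "ty": -108, "tz": 0, "turn": 0, "gripper": 45},
    {"tx": -82, "ty": -138, "tz": 0, "turn": 0, "gripper": 45},
    {"tx": -92, "ty": -155, "tz": 0, "turn": 0, "gripper": 45}
  ]
}}

```text
time: 8.95
ee_pos: [0.4549, -0.3633, 0.1756]
eef_rot: [0.0, 0.73, 0.684, -0.001]
ft_force: [0.0, -0.5, -0.5]
gripper_width: 0.0594
grip_force: 64.9
```

Request:
{"api": "jog_arm", "payload": {
  "targets": [
    {"tx": 0, "ty": 0, "tz": -40, "turn": 0, "gripper": 45},
    {"tx": 0, "ty": 0, "tz": -85, "turn": 0, "gripper": 45},
    {"tx": 0, "ty": 0, "tz": -125, "turn": 0, "gripper": 45},
    {"tx": 0, "ty": 0, "tz": -150, "turn": 0, "gripper": 45},
    {"tx": 0, "ty": 0, "tz": -161, "turn": 0, "gripper": 45}
  ]
}}

```text
time: 9.45
ee_pos: [0.4555, -0.357, 0.0126]
eef_rot: [-0.004, 0.728, 0.686, -0.0]
ft_force: [-10.4, 14.3, 58.4]
gripper_width: 0.0595
grip_force: 72.0
```

Request:
{"api": "jog_arm", "payload": {
  "targets": [
    {"tx": 0, "ty": 0, "tz": 0, "turn": 0, "gripper": 45},
    {"tx": 0, "ty": 0, "tz": 0, "turn": 0, "gripper": 80},
    {"tx": 0, "ty": 0, "tz": 0, "turn": 0, "gripper": 80},
    {"tx": 0, "ty": 0, "tz": 0, "turn": 0, "gripper": 80},
    {"tx": 0, "ty": 0, "tz": 35, "turn": 0, "gripper": 80}
  ]
}}

```text
time: 9.95
ee_pos: [0.4552, -0.3564, 0.0456]
eef_rot: [-0.005, 0.728, 0.686, -0.001]
ft_force: [0.3, -0.1, -0.2]
gripper_width: 0.08
grip_force: 0.0
```

Request:
{"api": "jog_arm", "payload": {
  "targets": [
    {"tx": 0, "ty": 0, "tz": 50, "turn": 0, "gripper": 80},
    {"tx": 0, "ty": 0, "tz": 100, "turn": 0, "gripper": 80},
    {"tx": 0, "ty": 0, "tz": 140, "turn": 0, "gripper": 80},
    {"tx": 0, "ty": 0, "tz": 140, "turn": 0, "gripper": 80},
    {"tx": 0, "ty": 0, "tz": 140, "turn": 0, "gripper": 80}
  ]
}}

```text
time: 10.45
ee_pos: [0.4586, -0.36, 0.1907]
eef_rot: [0.002, 0.728, 0.686, 0.001]
ft_force: [-1.5, -0.5, -0.8]
gripper_width: 0.0799
grip_force: 0.0
```

```bash
python3 - <<'E'
from meas import *
im,m,hsv,br,buns=scan(); print(*buns,sep="\n"); s=bot.observe(); print(s["ee_pos"],s["gripper_width"],s["ft_force"])
E
```

```text
(65, array([0.6413, 0.0477]), 11.8)
[ 0.45786943 -0.3591136   0.18899697] 0.08009110595725909 [ 0.1922745   0.14128117 -0.72282231]
```

Request:
{"api": "jog_arm", "payload": {
  "targets": [
    {"tx": 91, "ty": 204, "tz": 0, "turn": -0.02, "gripper": 80},
    {"tx": 91, "ty": 204, "tz": 0, "turn": -0.02, "gripper": 80},
    {"tx": 91, "ty": 204, "tz": 0, "turn": -0.02, "gripper": 80},
    {"tx": 91, "ty": 204, "tz": 0, "turn": -0.02, "gripper": 80},
    {"tx": 91, "ty": 204, "tz": 0, "turn": -0.02, "gripper": 80}
  ]
}}

```text
time: 11.0
ee_pos: [0.5501, -0.1476, 0.1865]
eef_rot: [-0.003, 0.732, 0.681, 0.0]
ft_force: [-0.9, 0.6, -0.5]
gripper_width: 0.0801
grip_force: 0.0
```

Request:
{"api": "jog_arm", "payload": {
  "targets": [
    {"tx": 91, "ty": 205, "tz": 0, "turn": 0, "gripper": 80},
    {"tx": 91, "ty": 205, "tz": 0, "turn": 0, "gripper": 80},
    {"tx": 91, "ty": 205, "tz": 0, "turn": 0, "gripper": 80},
    {"tx": 91, "ty": 205, "tz": 0, "turn": 0, "gripper": 80},
    {"tx": 91, "ty": 205, "tz": 0, "turn": 0, "gripper": 80}
  ]
}}

```text
time: 11.5
ee_pos: [0.6397, 0.0574, 0.1859]
eef_rot: [-0.003, 0.732, 0.681, -0.0]
ft_force: [0.0, 1.1, -0.6]
gripper_width: 0.0801
grip_force: 0.0
```

Request:
{"api": "jog_arm", "payload": {
  "targets": [
    {"tx": 0, "ty": 0, "tz": 0, "turn": 0, "gripper": 80},
    {"tx": 0, "ty": 0, "tz": -30, "turn": 0, "gripper": 80},
    {"tx": 0, "ty": 0, "tz": -60, "turn": 0, "gripper": 80},
    {"tx": 0, "ty": 0, "tz": -85, "turn": 0, "gripper": 80},
    {"tx": 0, "ty": 0, "tz": -100, "turn": 0, "gripper": 80}
  ]
}}

```text
time: 12.0
ee_pos: [0.6369, 0.048, 0.0851]
eef_rot: [-0.002, 0.735, 0.678, -0.003]
ft_force: [-1.3, 0.5, 0.9]
gripper_width: 0.0798
grip_force: 0.0
```

Request:
{"api": "jog_arm", "payload": {
  "targets": [
    {"tx": 0, "ty": 0, "tz": -12, "turn": 0, "gripper": 80},
    {"tx": 0, "ty": 0, "tz": -20, "turn": 0, "gripper": 80},
    {"tx": 0, "ty": 0, "tz": -25, "turn": 0, "gripper": 80},
    {"tx": 0, "ty": 0, "tz": -25, "turn": 0, "gripper": 45},
    {"tx": 0, "ty": 0, "tz": -25, "turn": 0, "gripper": 45}
  ]
}}

```text
time: 12.5
ee_pos: [0.6414, 0.0494, 0.066]
eef_rot: [0.001, 0.735, 0.678, 0.001]
ft_force: [0.4, -0.3, -0.6]
gripper_width: 0.0594
grip_force: 64.4
```

Request:
{"api": "jog_arm", "payload": {
  "targets": [
    {"tx": 0, "ty": 0, "tz": 0, "turn": 0, "gripper": 45},
    {"tx": 0, "ty": 0, "tz": 0, "turn": 0, "gripper": 45},
    {"tx": 0, "ty": 0, "tz": 20, "turn": 0, "gripper": 45},
    {"tx": 0, "ty": 0, "tz": 60, "turn": 0, "gripper": 45},
    {"tx": 0, "ty": 0, "tz": 110, "turn": 0, "gripper": 45}
  ]
}}

```text
time: 13.0
ee_pos: [0.6377, 0.0498, 0.1727]
eef_rot: [-0.002, 0.735, 0.678, -0.003]
ft_force: [0.8, 0.6, -1.4]
gripper_width: 0.0596
grip_force: 66.9
```

Request:
{"api": "jog_arm", "payload": {
  "targets": [
    {"tx": -10, "ty": -20, "tz": 5, "turn": 0, "gripper": 45},
    {"tx": -28, "ty": -54, "tz": 5, "turn": 0, "gripper": 45},
    {"tx": -48, "ty": -91, "tz": 5, "turn": 0, "gripper": 45},
    {"tx": -68, "ty": -129, "tz": 5, "turn": 0, "gripper": 45},
    {"tx": -88, "ty": -167, "tz": 5, "turn": 0.02, "gripper": 45}
  ]
}}

```text
time: 13.5
ee_pos: [0.5505, -0.119, 0.179]
eef_rot: [-0.0, 0.728, 0.686, -0.0]
ft_force: [0.3, -0.9, -0.6]
gripper_width: 0.0594
grip_force: 67.3
```

Request:
{"api": "jog_arm", "payload": {
  "targets": [
    {"tx": -20, "ty": -38, "tz": 0, "turn": 0, "gripper": 45},
    {"tx": -40, "ty": -76, "tz": 0, "turn": 0, "gripper": 45},
    {"tx": -60, "ty": -114, "tz": 0, "turn": 0, "gripper": 45},
    {"tx": -80, "ty": -150, "tz": 0, "turn": 0, "gripper": 45},
    {"tx": -90, "ty": -171, "tz": 0, "turn": 0, "gripper": 45}
  ]
}}

```text
time: 14.0
ee_pos: [0.4582, -0.2928, 0.1794]
eef_rot: [0.0, 0.73, 0.683, -0.001]
ft_force: [0.4, -1.2, -0.8]
gripper_width: 0.0595
grip_force: 67.3
```

Request:
{"api": "jog_arm", "payload": {
  "targets": [
    {"tx": 0, "ty": 0, "tz": 0, "turn": 0, "gripper": 45},
    {"tx": 0, "ty": 0, "tz": -35, "turn": 0, "gripper": 45},
    {"tx": 0, "ty": 0, "tz": -75, "turn": 0, "gripper": 45},
    {"tx": 0, "ty": 0, "tz": -110, "turn": 0, "gripper": 45},
    {"tx": 0, "ty": 0, "tz": -135, "turn": 0, "gripper": 45}
  ]
}}

```text
time: 14.5
ee_pos: [0.461, -0.2862, 0.0415]
eef_rot: [-0.002, 0.727, 0.686, -0.0]
ft_force: [0.6, 0.5, -0.9]
gripper_width: 0.0594
grip_force: 67.3
```

Request:
{"api": "jog_arm", "payload": {
  "targets": [
    {"tx": 0, "ty": 0, "tz": -12, "turn": 0, "gripper": 45},
    {"tx": 0, "ty": 0, "tz": -21, "turn": 0, "gripper": 45},
    {"tx": 0, "ty": 0, "tz": -27, "turn": 0, "gripper": 45},
    {"tx": 0, "ty": 0, "tz": -29, "turn": 0, "gripper": 45},
    {"tx": 0, "ty": 0, "tz": -29, "turn": 0, "gripper": 80}
  ]
}}

```text
time: 15.0
ee_pos: [0.4627, -0.289, 0.0161]
eef_rot: [0.001, 0.728, 0.686, 0.0]
ft_force: [0.3, -0.2, 0.4]
gripper_width: 0.0725
grip_force: 0.0
```

Request:
{"api": "jog_arm", "payload": {
  "targets": [
    {"tx": 0, "ty": 0, "tz": 0, "turn": 0, "gripper": 80},
    {"tx": 0, "ty": 0, "tz": 0, "turn": 0, "gripper": 80},
    {"tx": 0, "ty": 0, "tz": 30, "turn": 0, "gripper": 80},
    {"tx": 0, "ty": 0, "tz": 80, "turn": 0, "gripper": 80},
    {"tx": 0, "ty": 0, "tz": 130, "turn": 0, "gripper": 80}
  ]
}}

```text
time: 15.5
ee_pos: [0.4614, -0.2883, 0.1466]
eef_rot: [-0.001, 0.728, 0.685, -0.0]
ft_force: [1.4, -0.7, -0.0]
gripper_width: 0.0801
grip_force: 0.0
```

Request:
{"api": "jog_arm", "payload": {
  "targets": [
    {"tx": 0, "ty": 220, "tz": 60, "turn": 0.06, "gripper": 72},
    {"tx": 0, "ty": 220, "tz": 60, "turn": 0.06, "gripper": 72},
    {"tx": 0, "ty": 220, "tz": 60, "turn": 0.06, "gripper": 72},
    {"tx": 0, "ty": 220, "tz": 60, "turn": 0.06, "gripper": 72},
    {"tx": 0, "ty": 220, "tz": 60, "turn": 0.06, "gripper": 72}
  ]
}}

```text
time: 16.0
ee_pos: [0.4626, -0.0637, 0.2069]
eef_rot: [-0.0, 0.705, 0.709, 0.002]
ft_force: [0.4, 1.2, 0.5]
gripper_width: 0.0721
grip_force: 0.0
```

```bash
python3 - <<'E'
from meas import *
im,m,hsv,br,buns=scan(); print(*buns,sep="\n"); s=bot.observe(); print(s["ee_pos"],s["gripper_width"],s["ft_force"])
cv2.imwrite("pics/t2.png",cv2.cvtColor(im,cv2.COLOR_RGB2BGR))
w=cast(np.array([[306,121],[205,292],[298,465]])/5+[65,180],.03,m); print(w)
t=br.copy(); t[:200]=0; t[300:]=0; t[:,:345]=0
d=(t&(hsv[...,2]<185)&(hsv[...,1]>125)); print([(len(c),cast(cv2.minEnclosingCircle(c)[0],.035,m)[0,:2].round(3)) for c in blobs(d,100,2000)])
E
```

```text
[ 0.46342354 -0.05931852  0.20745182] 0.07215378591336347 [-0.62858082  4.00317975  0.2157719 ]
[[0.55952975 0.33601793 0.03      ]
 [0.46925594 0.38317717 0.03      ]
 [0.38175632 0.32974962 0.03      ]]
[(83, array([ 0.451, -0.431])), (83, array([ 0.454, -0.36 ]))]
```

View pics/t2.png

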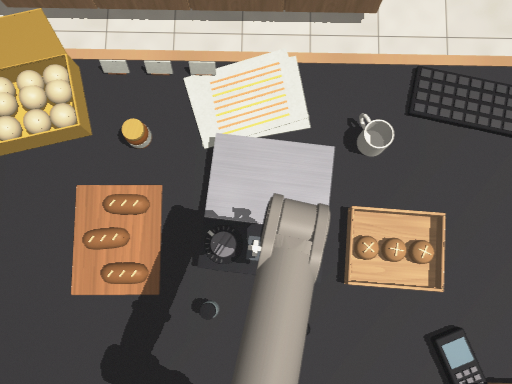

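All three buns are in the tray at (368,247), (395,250) and (423,252), and the plate is clear. Next are the loaves, starting with the far one.

Request:
{"api": "jog_arm", "payload": {
  "targets": [
    {"tx": 48, "ty": 203, "tz": 0, "turn": 0, "gripper": 74},
    {"tx": 48, "ty": 203, "tz": 0, "turn": 0, "gripper": 74},
    {"tx": 48, "ty": 203, "tz": 0, "turn": 0, "gripper": 74},
    {"tx": 48, "ty": 203, "tz": 0, "turn": 0, "gripper": 74},
    {"tx": 48, "ty": 203, "tz": 0, "turn": 0, "gripper": 74}
  ]
}}

```text
time: 16.55
ee_pos: [0.51, 0.1431, 0.2051]
eef_rot: [-0.001, 0.703, 0.711, 0.002]
ft_force: [0.2, 1.9, 0.1]
gripper_width: 0.0737
grip_force: 0.0
```

Request:
{"api": "jog_arm", "payload": {
  "targets": [
    {"tx": 49, "ty": 202, "tz": 0, "turn": 0, "gripper": 74},
    {"tx": 49, "ty": 202, "tz": 0, "turn": 0, "gripper": 74},
    {"tx": 49, "ty": 202, "tz": 0, "turn": 0, "gripper": 74},
    {"tx": 49, "ty": 202, "tz": 0, "turn": 0, "gripper": 74},
    {"tx": 49, "ty": 202, "tz": 0, "turn": 0, "gripper": 74}
  ]
}}

```text
time: 17.05
ee_pos: [0.5573, 0.3449, 0.2038]
eef_rot: [-0.002, 0.704, 0.711, 0.001]
ft_force: [-0.5, 0.2, -0.1]
gripper_width: 0.0738
grip_force: 0.0
```

Request:
{"api": "jog_arm", "payload": {
  "targets": [
    {"tx": 0, "ty": 0, "tz": 0, "turn": 0, "gripper": 74},
    {"tx": 0, "ty": 0, "tz": -40, "turn": 0, "gripper": 74},
    {"tx": 0, "ty": 0, "tz": -80, "turn": 0, "gripper": 74},
    {"tx": 0, "ty": 0, "tz": -115, "turn": 0, "gripper": 74},
    {"tx": 0, "ty": 0, "tz": -130, "turn": 0, "gripper": 74}
  ]
}}

```text
time: 17.55
ee_pos: [0.5573, 0.3318, 0.072]
eef_rot: [0.0, 0.708, 0.706, -0.004]
ft_force: [0.0, 0.9, -0.4]
gripper_width: 0.0744
grip_force: 0.0
```

```bash
python3 - <<'E'
from h import *
m=bot.camera_model("wrist"); im=bot.camera("wrist"); cv2.imwrite("pics/w1.png",cv2.cvtColor(im,cv2.COLOR_RGB2BGR))
s=bot.observe(); print(s["ee_pos"],s["eef_rot"])
E
```

```text
[0.55680184 0.33198997 0.07087604] [-2.51974380e-04  7.08268409e-01  7.05929400e-01 -4.41358825e-03]
```

View pics/w1.png

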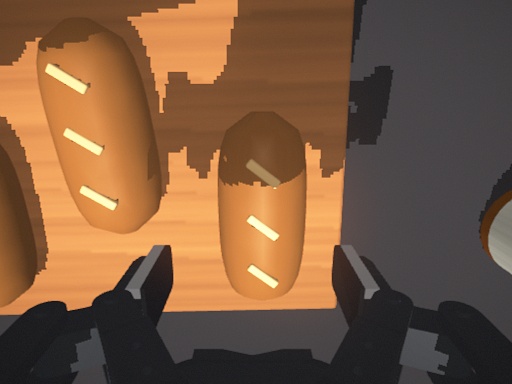

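```bash
python3 - <<'E'
from h import *
m=bot.camera_model("wrist")
print(cast([[263,298],[263,112],[222,210],[304,210]],.03,m).round(4))
# loaf 2 (middle): ends
print(cast([[75,20],[128,232]],.03,m).round(4))
E
```

```text
[[0.5646 0.2775 0.03  ]
 [0.5638 0.397  0.03  ]
 [0.5394 0.3396 0.03  ]
 [0.5889 0.3395 0.03  ]]
[[0.4676 0.443  0.03  ]
 [0.4808 0.3251 0.03  ]]
```

The wrist view shows loaf 1 centred between the fingers (x 220–306 px) and the middle loaf at left, tilted by about 0.11 rad. I grasp it.

Request:
{"api": "jog_arm", "payload": {
  "targets": [
    {"tx": 4, "ty": 1, "tz": -25, "turn": 0, "gripper": 74},
    {"tx": 4, "ty": 1, "tz": -45, "turn": 0, "gripper": 74},
    {"tx": 4, "ty": 1, "tz": -58, "turn": 0, "gripper": 74},
    {"tx": 4, "ty": 1, "tz": -64, "turn": 0, "gripper": 74},
    {"tx": 4, "ty": 1, "tz": -64, "turn": 0, "gripper": 35}
  ]
}}

```text
time: 18.1
ee_pos: [0.5633, 0.337, 0.0116]
eef_rot: [0.0, 0.707, 0.707, -0.0]
ft_force: [0.2, 0.8, 0.4]
gripper_width: 0.0612
grip_force: 0.0
```

Request:
{"api": "jog_arm", "payload": {
  "targets": [
    {"tx": 0, "ty": 0, "tz": 0, "turn": 0, "gripper": 35},
    {"tx": 0, "ty": 0, "tz": 0, "turn": 0, "gripper": 35},
    {"tx": 0, "ty": 0, "tz": 0, "turn": 0, "gripper": 35},
    {"tx": 0, "ty": 0, "tz": 0, "turn": 0, "gripper": 35},
    {"tx": 0, "ty": 0, "tz": 20, "turn": 0, "gripper": 35}
  ]
}}

```text
time: 18.6
ee_pos: [0.5604, 0.3362, 0.0285]
eef_rot: [-0.001, 0.707, 0.707, -0.003]
ft_force: [-0.5, -0.4, -2.0]
gripper_width: 0.0498
grip_force: 63.3
```

Request:
{"api": "jog_arm", "payload": {
  "targets": [
    {"tx": 0, "ty": 0, "tz": 35, "turn": 0, "gripper": 35},
    {"tx": 0, "ty": 0, "tz": 75, "turn": 0, "gripper": 35},
    {"tx": 0, "ty": 0, "tz": 115, "turn": 0, "gripper": 35},
    {"tx": 0, "ty": 0, "tz": 140, "turn": 0, "gripper": 35},
    {"tx": 0, "ty": 0, "tz": 140, "turn": 0, "gripper": 35}
  ]
}}

```text
time: 19.1
ee_pos: [0.5656, 0.3387, 0.1763]
eef_rot: [0.001, 0.707, 0.707, 0.005]
ft_force: [-0.3, -0.1, -1.4]
gripper_width: 0.05
grip_force: 63.5
```

Request:
{"api": "jog_arm", "payload": {
  "targets": [
    {"tx": 10, "ty": -22, "tz": 10, "turn": -0.02, "gripper": 35},
    {"tx": 22, "ty": -56, "tz": 10, "turn": -0.04, "gripper": 35},
    {"tx": 36, "ty": -92, "tz": 10, "turn": -0.06, "gripper": 35},
    {"tx": 50, "ty": -130, "tz": 10, "turn": -0.08, "gripper": 35},
    {"tx": 64, "ty": -168, "tz": 10, "turn": -0.1, "gripper": 35}
  ]
}}

```text
time: 19.6
ee_pos: [0.626, 0.168, 0.1789]
eef_rot: [-0.001, 0.742, 0.671, -0.002]
ft_force: [1.5, 1.4, -1.3]
gripper_width: 0.0503
grip_force: 63.4
```

Request:
{"api": "jog_arm", "payload": {
  "targets": [
    {"tx": 14, "ty": -38, "tz": 0, "turn": 0, "gripper": 35},
    {"tx": 28, "ty": -76, "tz": 0, "turn": 0, "gripper": 35},
    {"tx": 40, "ty": -108, "tz": 0, "turn": 0, "gripper": 35},
    {"tx": 48, "ty": -128, "tz": 0, "turn": 0, "gripper": 35},
    {"tx": 51, "ty": -135, "tz": 0, "turn": 0, "gripper": 35}
  ]
}}

```text
time: 20.1
ee_pos: [0.6773, 0.0295, 0.1789]
eef_rot: [-0.0, 0.744, 0.669, -0.002]
ft_force: [-0.6, -0.7, -1.2]
gripper_width: 0.0503
grip_force: 63.4
```

Request:
{"api": "jog_arm", "payload": {
  "targets": [
    {"tx": 0, "ty": 0, "tz": 0, "turn": 0, "gripper": 35},
    {"tx": 0, "ty": 0, "tz": -25, "turn": 0, "gripper": 35},
    {"tx": 0, "ty": 0, "tz": -55, "turn": 0, "gripper": 35},
    {"tx": 0, "ty": 0, "tz": -80, "turn": 0, "gripper": 35},
    {"tx": 0, "ty": 0, "tz": -95, "turn": 0, "gripper": 35}
  ]
}}

```text
time: 20.6
ee_pos: [0.6755, 0.0383, 0.0829]
eef_rot: [-0.003, 0.74, 0.672, -0.001]
ft_force: [-0.9, -0.3, -0.9]
gripper_width: 0.0505
grip_force: 63.5
```

Request:
{"api": "jog_arm", "payload": {
  "targets": [
    {"tx": 0, "ty": 0, "tz": -8, "turn": 0, "gripper": 35},
    {"tx": 0, "ty": 0, "tz": -13, "turn": 0, "gripper": 35},
    {"tx": 0, "ty": 0, "tz": -16, "turn": 0, "gripper": 35},
    {"tx": 0, "ty": 0, "tz": -16, "turn": 0, "gripper": 35},
    {"tx": 0, "ty": 0, "tz": -16, "turn": 0, "gripper": 35}
  ]
}}

```text
time: 21.1
ee_pos: [0.6788, 0.0344, 0.0714]
eef_rot: [0.001, 0.742, 0.671, 0.001]
ft_force: [-0.3, -0.0, -1.2]
gripper_width: 0.0502
grip_force: 63.5
```

Request:
{"api": "jog_arm", "payload": {
  "targets": [
    {"tx": 0, "ty": 0, "tz": -3, "turn": 0, "gripper": 35},
    {"tx": 0, "ty": 0, "tz": -5, "turn": 0, "gripper": 35},
    {"tx": 0, "ty": 0, "tz": -5, "turn": 0, "gripper": 35},
    {"tx": 0, "ty": 0, "tz": -6, "turn": 0, "gripper": 72},
    {"tx": 0, "ty": 0, "tz": -6, "turn": 0, "gripper": 72}
  ]
}}

```text
time: 21.6
ee_pos: [0.6783, 0.0344, 0.0646]
eef_rot: [0.0, 0.742, 0.671, 0.0]
ft_force: [0.5, -0.7, -0.2]
gripper_width: 0.0718
grip_force: 0.0
```

Request:
{"api": "jog_arm", "payload": {
  "targets": [
    {"tx": 0, "ty": 0, "tz": 0, "turn": 0, "gripper": 72},
    {"tx": 0, "ty": 0, "tz": 25, "turn": 0, "gripper": 72},
    {"tx": 0, "ty": 0, "tz": 70, "turn": 0, "gripper": 72},
    {"tx": 0, "ty": 0, "tz": 115, "turn": 0, "gripper": 72},
    {"tx": 0, "ty": 0, "tz": 135, "turn": 0, "gripper": 72}
  ]
}}

```text
time: 22.1
ee_pos: [0.6805, 0.034, 0.2053]
eef_rot: [0.003, 0.742, 0.671, 0.003]
ft_force: [0.2, -0.3, 0.9]
gripper_width: 0.0722
grip_force: 0.0
```

Request:
{"api": "jog_arm", "payload": {
  "targets": [
    {"tx": -103, "ty": 175, "tz": 0, "turn": 0.1, "gripper": 76},
    {"tx": -103, "ty": 175, "tz": 0, "turn": 0.1, "gripper": 76},
    {"tx": -103, "ty": 175, "tz": 0, "turn": 0.1, "gripper": 76},
    {"tx": -103, "ty": 175, "tz": 0, "turn": 0.1, "gripper": 76},
    {"tx": -103, "ty": 175, "tz": 0, "turn": 0.1, "gripper": 76}
  ]
}}

```text
time: 22.6
ee_pos: [0.57, 0.2209, 0.1994]
eef_rot: [-0.004, 0.702, 0.712, 0.002]
ft_force: [-1.0, 0.7, -0.4]
gripper_width: 0.0762
grip_force: 0.0
```

Request:
{"api": "jog_arm", "payload": {
  "targets": [
    {"tx": -103, "ty": 175, "tz": 0, "turn": 0.11, "gripper": 76},
    {"tx": -103, "ty": 175, "tz": 0, "turn": 0.11, "gripper": 76},
    {"tx": -103, "ty": 175, "tz": 0, "turn": 0.11, "gripper": 76},
    {"tx": -103, "ty": 175, "tz": 0, "turn": 0.11, "gripper": 76},
    {"tx": -103, "ty": 175, "tz": 0, "turn": 0.11, "gripper": 76}
  ]
}}

```text
time: 23.1
ee_pos: [0.4648, 0.3946, 0.1991]
eef_rot: [-0.004, 0.661, 0.75, 0.001]
ft_force: [-1.1, 0.9, -0.8]
gripper_width: 0.0761
grip_force: 0.0
```

```bash
python3 - <<'E'
from meas import *
im,m,hsv,br,buns=scan(); cv2.imwrite("pics/t3.png",cv2.cvtColor(im,cv2.COLOR_RGB2BGR)); print(bot.observe()["ee_pos"])
b=br.copy(); b[:130]=0; b[235:]=0; b[:,:200]=0; b[:,335:]=0
for c in blobs(b,150,3000):
    r=cv2.minAreaRect(cast(c,.082,m)[:,:2].astype(np.float32)); print("loaf",np.round(r[0],4),np.round(r[1],4),round(r[2],1))
E
```

```text
[0.4676962  0.39059167 0.19918582]
loaf [0.675  0.0339] [0.1176 0.0523] 84.6
```

Request:
{"api": "jog_arm", "payload": {
  "targets": [
    {"tx": 0, "ty": 0, "tz": 0, "turn": 0, "gripper": 76},
    {"tx": 0, "ty": 0, "tz": -40, "turn": 0, "gripper": 76},
    {"tx": 0, "ty": 0, "tz": -85, "turn": 0, "gripper": 76},
    {"tx": 0, "ty": 0, "tz": -125, "turn": 0, "gripper": 76},
    {"tx": 0, "ty": 0, "tz": -150, "turn": 0, "gripper": 76}
  ]
}}

```text
time: 23.65
ee_pos: [0.4726, 0.3799, 0.0462]
eef_rot: [0.001, 0.669, 0.743, -0.002]
ft_force: [-0.7, 0.3, -0.4]
gripper_width: 0.0759
grip_force: 0.0
```

Request:
{"api": "jog_arm", "payload": {
  "targets": [
    {"tx": 0, "ty": 0, "tz": -15, "turn": 0, "gripper": 76},
    {"tx": 0, "ty": 0, "tz": -28, "turn": 0, "gripper": 76},
    {"tx": 0, "ty": 0, "tz": -36, "turn": 0, "gripper": 76},
    {"tx": 0, "ty": 0, "tz": -38, "turn": 0, "gripper": 76},
    {"tx": 0, "ty": 0, "tz": -38, "turn": 0, "gripper": 35}
  ]
}}

```text
time: 24.15
ee_pos: [0.4727, 0.3848, 0.0121]
eef_rot: [0.0, 0.667, 0.745, 0.001]
ft_force: [0.4, -0.3, 0.5]
gripper_width: 0.0634
grip_force: 0.0
```

Request:
{"api": "jog_arm", "payload": {
  "targets": [
    {"tx": 0, "ty": 0, "tz": 0, "turn": 0, "gripper": 35},
    {"tx": 0, "ty": 0, "tz": 0, "turn": 0, "gripper": 35},
    {"tx": 0, "ty": 0, "tz": 0, "turn": 0, "gripper": 35},
    {"tx": 0, "ty": 0, "tz": 0, "turn": 0, "gripper": 35},
    {"tx": 0, "ty": 0, "tz": 20, "turn": 0, "gripper": 35}
  ]
}}

```text
time: 24.65
ee_pos: [0.4695, 0.3828, 0.0287]
eef_rot: [-0.001, 0.667, 0.745, -0.003]
ft_force: [0.4, -0.1, -1.4]
gripper_width: 0.0501
grip_force: 63.6
```

Request:
{"api": "jog_arm", "payload": {
  "targets": [
    {"tx": 0, "ty": 0, "tz": 35, "turn": 0, "gripper": 35},
    {"tx": 0, "ty": 0, "tz": 75, "turn": 0, "gripper": 35},
    {"tx": 0, "ty": 0, "tz": 115, "turn": 0, "gripper": 35},
    {"tx": 0, "ty": 0, "tz": 150, "turn": 0, "gripper": 35},
    {"tx": 0, "ty": 0, "tz": 150, "turn": 0, "gripper": 35}
  ]
}}

```text
time: 25.15
ee_pos: [0.4749, 0.3864, 0.1871]
eef_rot: [0.001, 0.667, 0.745, 0.005]
ft_force: [0.6, 0.7, -0.3]
gripper_width: 0.0505
grip_force: 63.7
```

Request:
{"api": "jog_arm", "payload": {
  "targets": [
    {"tx": 6, "ty": -23, "tz": 0, "turn": -0.04, "gripper": 35},
    {"tx": 16, "ty": -57, "tz": 0, "turn": -0.08, "gripper": 35},
    {"tx": 27, "ty": -94, "tz": 0, "turn": -0.12, "gripper": 35},
    {"tx": 38, "ty": -133, "tz": 0, "turn": -0.16, "gripper": 35},
    {"tx": 49, "ty": -173, "tz": 0, "turn": -0.21, "gripper": 35}
  ]
}}

```text
time: 25.65
ee_pos: [0.5197, 0.2084, 0.179]
eef_rot: [-0.0, 0.743, 0.67, -0.002]
ft_force: [1.3, 0.8, -1.1]
gripper_width: 0.0506
grip_force: 63.7
```

Request:
{"api": "jog_arm", "payload": {
  "targets": [
    {"tx": 11, "ty": -40, "tz": 0, "turn": 0, "gripper": 35},
    {"tx": 22, "ty": -80, "tz": 0, "turn": 0, "gripper": 35},
    {"tx": 33, "ty": -120, "tz": 0, "turn": 0, "gripper": 35},
    {"tx": 44, "ty": -160, "tz": 0, "turn": 0, "gripper": 35},
    {"tx": 55, "ty": -198, "tz": 0, "turn": 0, "gripper": 35}
  ]
}}

```text
time: 26.15
ee_pos: [0.5742, 0.0102, 0.1791]
eef_rot: [-0.001, 0.742, 0.67, -0.002]
ft_force: [1.3, 0.3, -2.0]
gripper_width: 0.0501
grip_force: 63.7
```

Request:
{"api": "jog_arm", "payload": {
  "targets": [
    {"tx": 11, "ty": -38, "tz": 0, "turn": 0, "gripper": 35},
    {"tx": 22, "ty": -75, "tz": 0, "turn": 0, "gripper": 35},
    {"tx": 31, "ty": -108, "tz": 0, "turn": 0, "gripper": 35},
    {"tx": 37, "ty": -130, "tz": 0, "turn": 0, "gripper": 35},
    {"tx": 37, "ty": -130, "tz": 0, "turn": 0, "gripper": 35}
  ]
}}

```text
time: 26.65
ee_pos: [0.6104, -0.1239, 0.179]
eef_rot: [0.0, 0.745, 0.667, -0.003]
ft_force: [0.4, -0.3, -2.1]
gripper_width: 0.0503
grip_force: 63.6
```

Request:
{"api": "jog_arm", "payload": {
  "targets": [
    {"tx": 0, "ty": 0, "tz": -25, "turn": 0, "gripper": 35},
    {"tx": 0, "ty": 0, "tz": -55, "turn": 0, "gripper": 35},
    {"tx": 0, "ty": 0, "tz": -80, "turn": 0, "gripper": 35},
    {"tx": 0, "ty": 0, "tz": -97, "turn": 0, "gripper": 35},
    {"tx": 0, "ty": 0, "tz": -107, "turn": 0, "gripper": 35}
  ]
}}

```text
time: 27.15
ee_pos: [0.6099, -0.1152, 0.0707]
eef_rot: [-0.003, 0.742, 0.671, -0.002]
ft_force: [-0.5, 0.5, -1.3]
gripper_width: 0.0506
grip_force: 63.6
```

Request:
{"api": "jog_arm", "payload": {
  "targets": [
    {"tx": 0, "ty": 0, "tz": -3, "turn": 0, "gripper": 35},
    {"tx": 0, "ty": 0, "tz": -6, "turn": 0, "gripper": 35},
    {"tx": 0, "ty": 0, "tz": -9, "turn": 0, "gripper": 35},
    {"tx": 0, "ty": 0, "tz": -10, "turn": 0, "gripper": 35},
    {"tx": 0, "ty": 0, "tz": -10, "turn": 0, "gripper": 35}
  ]
}}

```text
time: 27.65
ee_pos: [0.6134, -0.1166, 0.0649]
eef_rot: [0.0, 0.742, 0.671, 0.0]
ft_force: [0.2, 1.4, -2.3]
gripper_width: 0.0503
grip_force: 63.7
```

Request:
{"api": "jog_arm", "payload": {
  "targets": [
    {"tx": 0, "ty": 0, "tz": -1, "turn": 0, "gripper": 72},
    {"tx": 0, "ty": 0, "tz": -1, "turn": 0, "gripper": 72},
    {"tx": 0, "ty": 0, "tz": 0, "turn": 0, "gripper": 72},
    {"tx": 0, "ty": 0, "tz": 25, "turn": 0, "gripper": 72},
    {"tx": 0, "ty": 0, "tz": 70, "turn": 0, "gripper": 72}
  ]
}}

```text
time: 28.15
ee_pos: [0.6101, -0.1155, 0.1314]
eef_rot: [-0.003, 0.742, 0.671, -0.003]
ft_force: [0.6, 0.0, 0.8]
gripper_width: 0.0722
grip_force: 0.0
```

Request:
{"api": "jog_arm", "payload": {
  "targets": [
    {"tx": 0, "ty": 0, "tz": 45, "turn": 0, "gripper": 76},
    {"tx": -20, "ty": 40, "tz": 65, "turn": 0, "gripper": 76},
    {"tx": -42, "ty": 83, "tz": 65, "turn": 0, "gripper": 76},
    {"tx": -64, "ty": 126, "tz": 65, "turn": 0, "gripper": 76},
    {"tx": -86, "ty": 170, "tz": 65, "turn": 0, "gripper": 76}
  ]
}}

```text
time: 28.65
ee_pos: [0.5263, 0.0547, 0.2]
eef_rot: [0.0, 0.742, 0.671, 0.001]
ft_force: [0.8, 1.0, 0.3]
gripper_width: 0.0761
grip_force: 0.0
```

Request:
{"api": "jog_arm", "payload": {
  "targets": [
    {"tx": -86, "ty": 170, "tz": 0, "turn": 0.12, "gripper": 76},
    {"tx": -86, "ty": 170, "tz": 0, "turn": 0.12, "gripper": 76},
    {"tx": -86, "ty": 170, "tz": 0, "turn": 0.12, "gripper": 76},
    {"tx": -86, "ty": 170, "tz": 0, "turn": 0.12, "gripper": 76},
    {"tx": -86, "ty": 170, "tz": 0, "turn": 0.12, "gripper": 76}
  ]
}}

```text
time: 29.15
ee_pos: [0.4369, 0.2313, 0.1995]
eef_rot: [-0.002, 0.695, 0.719, 0.001]
ft_force: [-0.5, 0.3, 0.5]
gripper_width: 0.0757
grip_force: 0.0
```

Request:
{"api": "jog_arm", "payload": {
  "targets": [
    {"tx": -56, "ty": 108, "tz": 0, "turn": 0, "gripper": 76},
    {"tx": -56, "ty": 108, "tz": 0, "turn": 0, "gripper": 76},
    {"tx": -56, "ty": 108, "tz": 0, "turn": 0, "gripper": 76},
    {"tx": -56, "ty": 108, "tz": -30, "turn": 0, "gripper": 76},
    {"tx": -56, "ty": 108, "tz": -60, "turn": 0, "gripper": 76}
  ]
}}

```text
time: 29.65
ee_pos: [0.3857, 0.333, 0.1399]
eef_rot: [0.0, 0.699, 0.715, 0.002]
ft_force: [-0.4, -0.5, 0.4]
gripper_width: 0.0761
grip_force: 0.0
```

Request:
{"api": "jog_arm", "payload": {
  "targets": [
    {"tx": 0, "ty": 0, "tz": -20, "turn": 0, "gripper": 76},
    {"tx": 0, "ty": 0, "tz": -40, "turn": 0, "gripper": 76},
    {"tx": 0, "ty": 0, "tz": -55, "turn": 0, "gripper": 76},
    {"tx": 0, "ty": 0, "tz": -60, "turn": 0, "gripper": 76},
    {"tx": 0, "ty": 0, "tz": -60, "turn": 0, "gripper": 76}
  ]
}}

```text
time: 30.15
ee_pos: [0.3851, 0.3308, 0.079]
eef_rot: [0.0, 0.7, 0.714, -0.001]
ft_force: [-0.8, 0.1, -0.5]
gripper_width: 0.0757
grip_force: 0.0
```

```bash
python3 - <<'E'
from meas import *
m=bot.camera_model("wrist"); w=bot.camera("wrist"); cv2.imwrite("pics/w2.png",cv2.cvtColor(w,cv2.COLOR_RGB2BGR)); np.save("w2.npy",m["world_from_camera"])
print(bot.observe()["ee_pos"])
im,m,hsv,br,buns=scan()
b=br.copy(); b[:130]=0; b[235:]=0; b[:,:200]=0; b[:,335:]=0
for c in blobs(b,150,3000):
    r=cv2.minAreaRect(cast(c,.082,m)[:,:2].astype(np.float32)); print("loaf",np.round(r[0],4),np.round(r[1],4),round(r[2],1))
E
```

```text
[0.38556225 0.33133839 0.07974989]
loaf [ 0.6107 -0.1179] [0.1171 0.0516] 83.9
loaf [0.675  0.0339] [0.1176 0.0523] 84.6
```

View pics/w2.png

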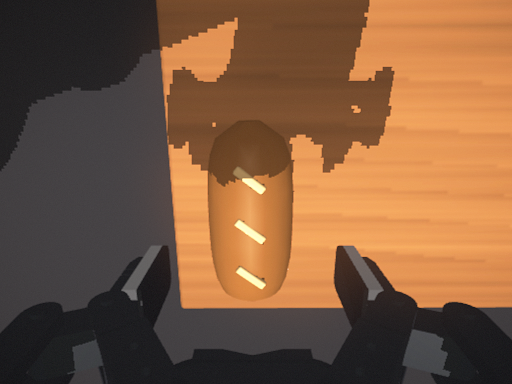

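Loaf 3 is centred between the fingers (210–293 px) and both placed loaves lie flat on the plate. I grasp this last one and carry it over.

Request:
{"api": "jog_arm", "payload": {
  "targets": [
    {"tx": 0, "ty": 0, "tz": -30, "turn": 0, "gripper": 76},
    {"tx": 0, "ty": 0, "tz": -50, "turn": 0, "gripper": 76},
    {"tx": 0, "ty": 0, "tz": -62, "turn": 0, "gripper": 76},
    {"tx": 0, "ty": 0, "tz": -67, "turn": 0, "gripper": 76},
    {"tx": 0, "ty": 0, "tz": -67, "turn": 0, "gripper": 35}
  ]
}}

```text
time: 30.75
ee_pos: [0.3852, 0.3316, 0.0125]
eef_rot: [0.0, 0.7, 0.714, 0.0]
ft_force: [-0.1, -0.8, 0.1]
gripper_width: 0.0629
grip_force: 0.0
```

Request:
{"api": "jog_arm", "payload": {
  "targets": [
    {"tx": 0, "ty": 0, "tz": 0, "turn": 0, "gripper": 35},
    {"tx": 0, "ty": 0, "tz": 0, "turn": 0, "gripper": 35},
    {"tx": 0, "ty": 0, "tz": 0, "turn": 0, "gripper": 35},
    {"tx": 0, "ty": 0, "tz": 0, "turn": 0, "gripper": 35},
    {"tx": 0, "ty": 0, "tz": 20, "turn": 0, "gripper": 35}
  ]
}}

```text
time: 31.25
ee_pos: [0.3829, 0.3296, 0.0304]
eef_rot: [-0.0, 0.7, 0.714, -0.003]
ft_force: [-0.6, -0.5, -1.6]
gripper_width: 0.0503
grip_force: 63.6
```

Request:
{"api": "jog_arm", "payload": {
  "targets": [
    {"tx": 0, "ty": 0, "tz": 35, "turn": 0, "gripper": 35},
    {"tx": 0, "ty": 0, "tz": 75, "turn": 0, "gripper": 35},
    {"tx": 0, "ty": 0, "tz": 115, "turn": 0, "gripper": 35},
    {"tx": 0, "ty": 0, "tz": 150, "turn": 0, "gripper": 35},
    {"tx": 0, "ty": 0, "tz": 150, "turn": 0, "gripper": 35}
  ]
}}

```text
time: 31.75
ee_pos: [0.3878, 0.3336, 0.1873]
eef_rot: [0.0, 0.7, 0.714, 0.005]
ft_force: [0.9, 1.2, -1.8]
gripper_width: 0.05
grip_force: 63.9
```

Request:
{"api": "jog_arm", "payload": {
  "targets": [
    {"tx": 13, "ty": -20, "tz": 0, "turn": -0.02, "gripper": 35},
    {"tx": 33, "ty": -49, "tz": 0, "turn": -0.05, "gripper": 35},
    {"tx": 54, "ty": -80, "tz": 0, "turn": -0.08, "gripper": 35},
    {"tx": 76, "ty": -113, "tz": 0, "turn": -0.1, "gripper": 35},
    {"tx": 97, "ty": -144, "tz": 0, "turn": -0.12, "gripper": 35}
  ]
}}

```text
time: 32.25
ee_pos: [0.4815, 0.1854, 0.1806]
eef_rot: [-0.0, 0.742, 0.671, -0.002]
ft_force: [-0.4, 1.3, -2.3]
gripper_width: 0.0503
grip_force: 63.8
```

Request:
{"api": "jog_arm", "payload": {
  "targets": [
    {"tx": 21, "ty": -31, "tz": 0, "turn": 0, "gripper": 35},
    {"tx": 43, "ty": -64, "tz": 0, "turn": 0, "gripper": 35},
    {"tx": 65, "ty": -97, "tz": 0, "turn": 0, "gripper": 35},
    {"tx": 83, "ty": -124, "tz": 0, "turn": 0, "gripper": 35},
    {"tx": 97, "ty": -144, "tz": 0, "turn": 0, "gripper": 35}
  ]
}}

```text
time: 32.75
ee_pos: [0.5786, 0.0401, 0.1803]
eef_rot: [-0.0, 0.743, 0.67, -0.002]
ft_force: [-0.4, 0.2, -2.1]
gripper_width: 0.0504
grip_force: 63.8
```

```bash
python3 - <<'E'
from h import *
im=bot.camera("top"); s=bot.observe(); print(s["ee_pos"],s["gripper_width"],s["grip_force"])
E
```

```text
[0.58076523 0.03511939 0.1804236 ] 0.05027477889181424 63.697532415390015
```

Request:
{"api": "jog_arm", "payload": {
  "targets": [
    {"tx": 0, "ty": 0, "tz": -25, "turn": 0, "gripper": 35},
    {"tx": 0, "ty": 0, "tz": -55, "turn": 0, "gripper": 35},
    {"tx": 0, "ty": 0, "tz": -80, "turn": 0, "gripper": 35},
    {"tx": 0, "ty": 0, "tz": -97, "turn": 0, "gripper": 35},
    {"tx": 0, "ty": 0, "tz": -107, "turn": 0, "gripper": 35}
  ]
}}

```text
time: 33.3
ee_pos: [0.5761, 0.0436, 0.0718]
eef_rot: [-0.002, 0.742, 0.671, -0.003]
ft_force: [-0.3, 0.3, -2.2]
gripper_width: 0.0503
grip_force: 63.8
```

Request:
{"api": "jog_arm", "payload": {
  "targets": [
    {"tx": 0, "ty": 0, "tz": -3, "turn": 0, "gripper": 35},
    {"tx": 0, "ty": 0, "tz": -6, "turn": 0, "gripper": 35},
    {"tx": 0, "ty": 0, "tz": -9, "turn": 0, "gripper": 35},
    {"tx": 0, "ty": 0, "tz": -10, "turn": 0, "gripper": 35},
    {"tx": 0, "ty": 0, "tz": -10, "turn": 0, "gripper": 35}
  ]
}}

```text
time: 33.8
ee_pos: [0.5793, 0.0435, 0.0658]
eef_rot: [0.0, 0.742, 0.671, 0.0]
ft_force: [-1.0, 0.0, -2.7]
gripper_width: 0.0502
grip_force: 63.8
```

Request:
{"api": "jog_arm", "payload": {
  "targets": [
    {"tx": 0, "ty": 0, "tz": -1, "turn": 0, "gripper": 72},
    {"tx": 0, "ty": 0, "tz": -1, "turn": 0, "gripper": 72},
    {"tx": 0, "ty": 0, "tz": 0, "turn": 0, "gripper": 72},
    {"tx": 0, "ty": 0, "tz": 25, "turn": 0, "gripper": 72},
    {"tx": 0, "ty": 0, "tz": 70, "turn": 0, "gripper": 72}
  ]
}}

```text
time: 34.3
ee_pos: [0.576, 0.0436, 0.1329]
eef_rot: [-0.002, 0.742, 0.671, -0.003]
ft_force: [0.5, -0.1, 0.0]
gripper_width: 0.0716
grip_force: 0.0
```

Request:
{"api": "jog_arm", "payload": {
  "targets": [
    {"tx": 0, "ty": 0, "tz": 45, "turn": 0, "gripper": 50},
    {"tx": -30, "ty": 0, "tz": 75, "turn": 0, "gripper": 50},
    {"tx": -70, "ty": -10, "tz": 85, "turn": 0, "gripper": 50},
    {"tx": -100, "ty": -20, "tz": 85, "turn": 0, "gripper": 50},
    {"tx": -122, "ty": -30, "tz": 85, "turn": 0, "gripper": 50}
  ]
}}

```text
time: 34.8
ee_pos: [0.4555, 0.013, 0.2213]
eef_rot: [0.0, 0.742, 0.671, 0.001]
ft_force: [0.3, 0.0, 0.1]
gripper_width: 0.0501
grip_force: 0.0
```

Request:
{"api": "jog_arm", "payload": {
  "targets": [
    {"tx": 0, "ty": 0, "tz": 0, "turn": 0, "gripper": 50},
    {"tx": 0, "ty": 0, "tz": 0, "turn": 0, "gripper": 50},
    {"tx": 0, "ty": 0, "tz": 0, "turn": 0, "gripper": 50},
    {"tx": 0, "ty": 0, "tz": 0, "turn": 0, "gripper": 50},
    {"tx": 0, "ty": 0, "tz": 0, "turn": 0, "gripper": 50}
  ]
}}

```text
time: 35.3
ee_pos: [0.4576, 0.0137, 0.2201]
eef_rot: [0.0, 0.741, 0.671, -0.0]
ft_force: [0.3, 0.1, -0.7]
gripper_width: 0.0499
grip_force: 0.0
```

```bash
python3 - <<'E'
from meas import *
m=bot.camera_model("wrist"); w=bot.camera("wrist"); np.savez("w3.npz",im=w,K=m["intrinsics"],T=m["world_from_camera"])
cv2.imwrite("pics/w3.png",cv2.cvtColor(w,cv2.COLOR_RGB2BGR)); s=bot.observe(); print(s["ee_pos"],s["eef_rot"])
E
```

```text
[0.45742854 0.01360817 0.22006155] [ 1.09504659e-04  7.41419378e-01  6.71041862e-01 -3.37447322e-04]
```

View pics/w3.png

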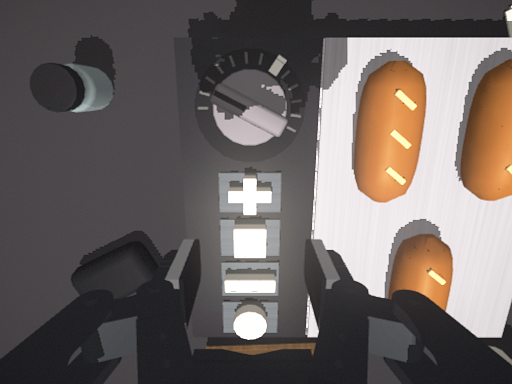

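The wrist view shows the dial at (250,107), its pointer line near (225,97) and the marker at (277,66). Below it are the cross (250,195), square (250,240), bar (250,287) and round (250,322) keys, with the loaves on the plate.

```bash
python3 - <<'E'
from h import *
d=np.load("w3.npz"); im=d["im"]; m={"intrinsics":d["K"],"world_from_camera":d["T"]}
cv2.imwrite("pics/d3.png",cv2.cvtColor(cv2.resize(im[45:170,185:315],None,fx=4.6,fy=4.6,interpolation=cv2.INTER_CUBIC),cv2.COLOR_RGB2BGR))
hsv=cv2.cvtColor(im,cv2.COLOR_RGB2HSV).astype(int)
k=(hsv[...,1]<70)&(hsv[...,2]>200)
for c in blobs(k[170:345,190:300],60,3000):
    p=c+[190,170]; w=cast(p,.076,m)[:,:2]; print(p.mean(0).round(),np.mean([w.min(0),w.max(0)],0).round(4))
E
```

```text
[250. 325.] [ 0.4398 -0.146 ]
[250. 286.] [ 0.4449 -0.0982]
[249. 243.] [ 0.4497 -0.0505]
[249. 196.] [ 0.4542 -0.0027]
```

View pics/d3.png

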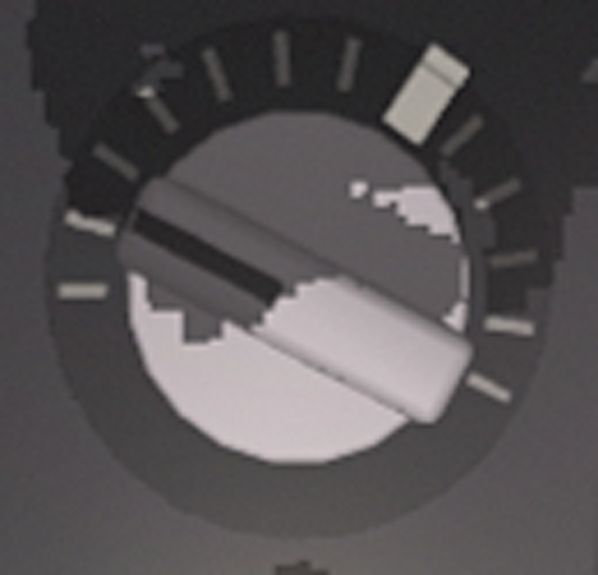

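The enlarged dial shows 13 ticks running from (82,291) round to (490,388). The marker spans (385–468, 43–145) between the eighth and ninth ticks, and the pointer line runs (140,222)→(278,298). I work out the angles by ray casting.

```bash
python3 - <<'E'
from h import *
from scipy.optimize import least_squares
d=np.load("w3.npz"); m={"intrinsics":d["K"],"world_from_camera":d["T"]}
P=lambda q,z: cast((np.float64(q)+.5)/4.6-.5+[185,45],z,m)[:,:2]
t=[(82,291),(90,222),(116,160),(160,110),(216,73),(282,58),(350,63),(462,132),(498,193),(514,258),(508,326),(490,388)]
w=P(t,.0625); f=least_squares(lambda p:np.hypot(*(w-p[:2]).T)-p[2],[.46,.075,.04]).x; c=f[:2]; print("axis",f,np.abs(least_squares(lambda p:np.hypot(*(w-p[:2]).T)-p[2],f).fun).max())
a=lambda v:np.arctan2(v[...,1],v[...,0])
print("ticks",np.unwrap(a(w-c)).round(3), np.diff(np.unwrap(a(w-c))).round(3))
mk=P([[385,122],[418,145],[468,72],[433,45]],.0625); M=mk.mean(0)-c; print("marker",np.hypot(*M),a(M), a((mk[2]+mk[3])-(mk[0]+mk[1])))
l=P([[140,222],[278,298]],.114); print("line",l,a(l[0]-l[1]))
e=P([[165,180],[470,350],[122,262],[430,422]],.110); print("edges",a(e[0]-e[1]),a(e[2]-e[3]),"mid ends",(e[0]+e[2])/2,(e[1]+e[3])/2,"c",e.mean(0))
E
```

```text
axis [0.4624131  0.07622774 0.04221342] 0.0004981874332406003
ticks [ 3.047  2.737  2.438  2.142  1.844  1.543  1.24   0.652  0.34   0.043
 -0.265 -0.561] [-0.31  -0.298 -0.296 -0.298 -0.301 -0.304 -0.588 -0.312 -0.297 -0.308
 -0.296]
marker 0.042706906001035355 0.8734819585585197 0.8759784481865505
line [[0.43890901 0.09135031]
 [0.45960145 0.07744522]] 2.549914244151478
edges 2.549250108772891 2.570427346124101 mid ends [0.43902182 0.09144251] [0.48662076 0.06014109] c [0.46282129 0.0757918 ]
```

Request:
{"api": "jog_arm", "payload": {
  "targets": [
    {"tx": 5, "ty": 30, "tz": 0, "turn": 0.14, "gripper": 50},
    {"tx": 5, "ty": 62, "tz": 0, "turn": 0.28, "gripper": 45},
    {"tx": 5, "ty": 62, "tz": 0, "turn": 0.42, "gripper": 45},
    {"tx": 5, "ty": 62, "tz": 0, "turn": 0.56, "gripper": 45},
    {"tx": 5, "ty": 62, "tz": 0, "turn": 0.7, "gripper": 45}
  ]
}}

```text
time: 35.85
ee_pos: [0.4622, 0.0759, 0.22]
eef_rot: [-0.0, 0.464, 0.886, -0.0]
ft_force: [0.4, -0.4, 0.1]
gripper_width: 0.0451
grip_force: 0.0
```

Request:
{"api": "jog_arm", "payload": {
  "targets": [
    {"tx": 0, "ty": 0, "tz": 0, "turn": 0.14, "gripper": 45},
    {"tx": 0, "ty": 0, "tz": -10, "turn": 0.28, "gripper": 45},
    {"tx": 0, "ty": 0, "tz": -30, "turn": 0.38, "gripper": 45},
    {"tx": 0, "ty": 0, "tz": -50, "turn": 0.38, "gripper": 45},
    {"tx": 0, "ty": 0, "tz": -70, "turn": 0.38, "gripper": 45}
  ]
}}

```text
time: 36.35
ee_pos: [0.4623, 0.0756, 0.1495]
eef_rot: [0.0, 0.291, 0.957, -0.0]
ft_force: [0.1, 0.4, -0.9]
gripper_width: 0.0452
grip_force: 0.0
```

```bash
python3 - <<'E'
from h import *
m=bot.camera_model("wrist"); w=bot.camera("wrist"); cv2.imwrite("pics/w4.png",cv2.cvtColor(w,cv2.COLOR_RGB2BGR)); s=bot.observe(); q=s["eef_rot"]; print(s["ee_pos"],np.arctan2(q[2]**2-q[1]**2,2*q[1]*q[2]))
E
```

```text
[0.45958454 0.07504946 0.14617845] 0.9802106535211402
```

View pics/w4.png

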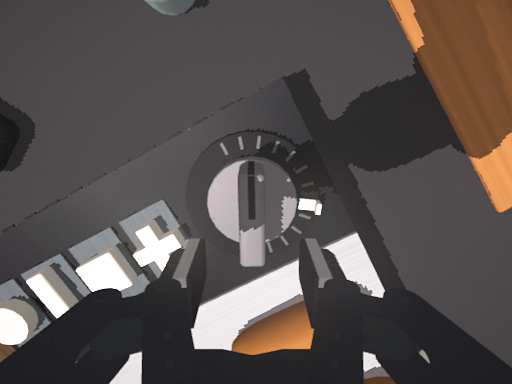

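The view shows the bar upright (x 240–265 px) and centred between the fingers. I descend and grip it.

Request:
{"api": "jog_arm", "payload": {
  "targets": [
    {"tx": 0, "ty": 0, "tz": -25, "turn": 0, "gripper": 45},
    {"tx": 0, "ty": 0, "tz": -45, "turn": 0, "gripper": 45},
    {"tx": 0, "ty": 0, "tz": -58, "turn": 0, "gripper": 45},
    {"tx": 0, "ty": 0, "tz": -66, "turn": 0, "gripper": 45},
    {"tx": 0, "ty": 0, "tz": -66, "turn": 0, "gripper": 5}
  ]
}}

```text
time: 36.9
ee_pos: [0.4615, 0.0754, 0.0836]
eef_rot: [-0.001, 0.291, 0.957, -0.001]
ft_force: [0.6, 0.3, 0.6]
gripper_width: 0.0314
grip_force: 0.0
```

Request:
{"api": "jog_arm", "payload": {
  "targets": [
    {"tx": 0, "ty": 0, "tz": 0, "turn": 0, "gripper": 5},
    {"tx": 0, "ty": 0, "tz": 0, "turn": 0, "gripper": 5},
    {"tx": 0, "ty": 0, "tz": 0, "turn": 0, "gripper": 5},
    {"tx": 0, "ty": 0, "tz": 0, "turn": 0, "gripper": 5},
    {"tx": 0, "ty": 0, "tz": 0, "turn": 0, "gripper": 5}
  ]
}}

```text
time: 37.4
ee_pos: [0.4625, 0.0753, 0.0851]
eef_rot: [0.001, 0.291, 0.957, 0.0]
ft_force: [-0.8, -1.7, 4.9]
gripper_width: 0.015
grip_force: 59.8
```

Request:
{"api": "jog_arm", "payload": {
  "targets": [
    {"tx": 0, "ty": 0, "tz": 0, "turn": -0.1, "gripper": 5},
    {"tx": 0, "ty": 0, "tz": 0, "turn": -0.2, "gripper": 5},
    {"tx": 0, "ty": 0, "tz": 0, "turn": -0.3, "gripper": 5},
    {"tx": 0, "ty": 0, "tz": 0, "turn": -0.4, "gripper": 5},
    {"tx": 0, "ty": 0, "tz": 0, "turn": -0.5, "gripper": 5}
  ]
}}

```text
time: 37.9
ee_pos: [0.4621, 0.0749, 0.085]
eef_rot: [0.0, 0.52, 0.854, -0.0]
ft_force: [-3.2, -2.2, 6.6]
gripper_width: 0.0154
grip_force: 60.1
```

Request:
{"api": "jog_arm", "payload": {
  "targets": [
    {"tx": 0, "ty": 0, "tz": 0, "turn": -0.1, "gripper": 5},
    {"tx": 0, "ty": 0, "tz": 0, "turn": -0.2, "gripper": 5},
    {"tx": 0, "ty": 0, "tz": 0, "turn": -0.3, "gripper": 5},
    {"tx": 0, "ty": 0, "tz": 0, "turn": -0.4, "gripper": 5},
    {"tx": 0, "ty": 0, "tz": 0, "turn": -0.5, "gripper": 5}
  ]
}}

```text
time: 38.4
ee_pos: [0.4615, 0.0747, 0.085]
eef_rot: [-0.0, 0.716, 0.699, -0.001]
ft_force: [-2.9, -3.0, 7.5]
gripper_width: 0.0151
grip_force: 60.3
```

Request:
{"api": "jog_arm", "payload": {
  "targets": [
    {"tx": 0, "ty": 0, "tz": 0, "turn": -0.1, "gripper": 5},
    {"tx": 0, "ty": 0, "tz": 0, "turn": -0.2, "gripper": 5},
    {"tx": 0, "ty": 0, "tz": 0, "turn": -0.3, "gripper": 5},
    {"tx": 0, "ty": 0, "tz": 0, "turn": -0.4, "gripper": 5},
    {"tx": 0, "ty": 0, "tz": 0, "turn": -0.5, "gripper": 5}
  ]
}}

```text
time: 38.9
ee_pos: [0.461, 0.0748, 0.085]
eef_rot: [-0.0, 0.866, 0.5, -0.001]
ft_force: [-5.4, -1.1, 10.1]
gripper_width: 0.0151
grip_force: 60.5
```

Request:
{"api": "jog_arm", "payload": {
  "targets": [
    {"tx": 0, "ty": 0, "tz": 0, "turn": -0.08, "gripper": 5},
    {"tx": 0, "ty": 0, "tz": 0, "turn": -0.14, "gripper": 5},
    {"tx": 0, "ty": 0, "tz": 0, "turn": -0.177, "gripper": 5},
    {"tx": 0, "ty": 0, "tz": 0, "turn": -0.177, "gripper": 5},
    {"tx": 0, "ty": 0, "tz": 0, "turn": -0.177, "gripper": 5}
  ]
}}

```text
time: 39.4
ee_pos: [0.4608, 0.075, 0.085]
eef_rot: [-0.001, 0.906, 0.423, -0.001]
ft_force: [-4.9, -1.5, 9.5]
gripper_width: 0.0151
grip_force: 60.6
```

Request:
{"api": "jog_arm", "payload": {
  "targets": [
    {"tx": 0, "ty": 0, "tz": 0, "turn": 0, "gripper": 5},
    {"tx": 0, "ty": 0, "tz": 0, "turn": 0, "gripper": 45},
    {"tx": 0, "ty": 0, "tz": 0, "turn": 0, "gripper": 45},
    {"tx": 0, "ty": 0, "tz": 0, "turn": 0, "gripper": 45},
    {"tx": 0, "ty": 0, "tz": 20, "turn": 0, "gripper": 45}
  ]
}}

```text
time: 39.9
ee_pos: [0.4598, 0.0754, 0.1024]
eef_rot: [-0.0, 0.906, 0.423, -0.003]
ft_force: [0.2, 0.4, 0.4]
gripper_width: 0.045
grip_force: 0.0
```

Request:
{"api": "jog_arm", "payload": {
  "targets": [
    {"tx": 0, "ty": 0, "tz": 45, "turn": 0, "gripper": 45},
    {"tx": 0, "ty": -10, "tz": 80, "turn": 0.1, "gripper": 45},
    {"tx": 0, "ty": -40, "tz": 110, "turn": 0.25, "gripper": 45},
    {"tx": -4, "ty": -62, "tz": 116, "turn": 0.39, "gripper": 45},
    {"tx": -4, "ty": -62, "tz": 116, "turn": 0.53, "gripper": 45}
  ]
}}

```text
time: 40.4
ee_pos: [0.4591, 0.0092, 0.2224]
eef_rot: [0.002, 0.764, 0.645, 0.002]
ft_force: [0.1, 0.4, -0.5]
gripper_width: 0.0449
grip_force: 0.0
```

Request:
{"api": "jog_arm", "payload": {
  "targets": [
    {"tx": 0, "ty": 0, "tz": 0, "turn": 0.07, "gripper": 45},
    {"tx": 0, "ty": 0, "tz": 0, "turn": 0.07, "gripper": 45},
    {"tx": 0, "ty": 0, "tz": 0, "turn": 0.07, "gripper": 45},
    {"tx": 0, "ty": 0, "tz": 0, "turn": 0.07, "gripper": 45},
    {"tx": 0, "ty": 0, "tz": 0, "turn": 0.07, "gripper": 45}
  ]
}}

```text
time: 40.9
ee_pos: [0.458, 0.0136, 0.2202]
eef_rot: [0.0, 0.741, 0.672, -0.0]
ft_force: [0.1, -0.9, 0.5]
gripper_width: 0.0449
grip_force: 0.0
```

```bash
python3 - <<'E'
from h import *
m=bot.camera_model("wrist"); im=bot.camera("wrist"); np.savez("w5.npz",im=im,K=m["intrinsics"],T=m["world_from_camera"])
T=m["world_from_camera"]; K=m["intrinsics"]
p=np.linalg.inv(T)@[.4626,.076,.09,1]; uv=(K@(p[:3]/p[2]))[:2].round().astype(int); print(uv, bot.observe()["ee_pos"])
x,y=uv-[65,65]; x=max(x,0); y=max(y,0); print(x,y)
cv2.imwrite("pics/d5.png",cv2.cvtColor(cv2.resize(im[y:y+130,x:x+130],None,fx=4.6,fy=4.6,interpolation=cv2.INTER_CUBIC),cv2.COLOR_RGB2BGR))
E
```

```text
[249 109] [0.45798308 0.01361075 0.22017148]
184 44
```

View pics/d5.png

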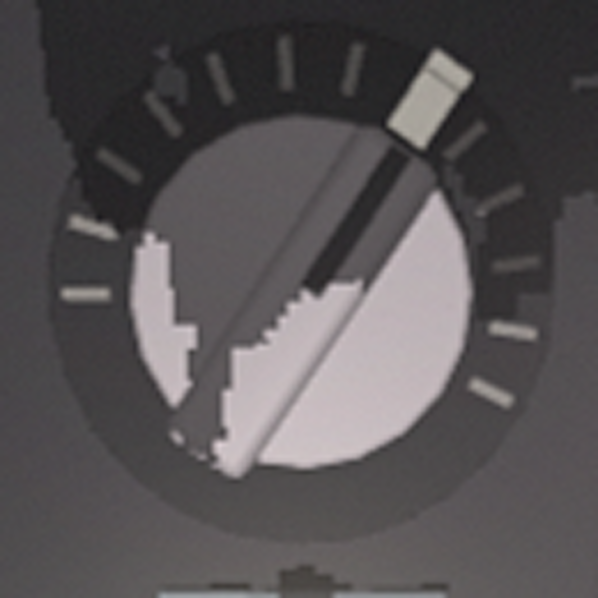

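The pointer line (317,290)→(400,152) now aims at the white marker around (430,98). I check the angles numerically.

```bash
python3 - <<'E'
from h import *
d=np.load("w5.npz"); m={"intrinsics":d["K"],"world_from_camera":d["T"]}
P=lambda q,z: cast((np.float64(q)+.5)/4.6-.5+[184,44],z,m)[:,:2]
a=lambda v:np.arctan2(v[1],v[0])
t=P([(86,294),(93,228),(119,166),(163,115),(220,78),(287,63),(354,68),(466,138),(501,199),(516,264),(513,330),(492,392)],.0625)
c=np.r_[cv2.minEnclosingCircle(t.astype(np.float32))[0]]; mk=P([[388,126],[421,148],[472,76],[437,48]],.0625)
print("c",c,"marker",a(mk.mean(0)-c)); l=P([[317,290],[400,152]],.114); print("line",a(l[1]-l[0]),"end from axis",a(l[1]-c),l)
im=d["im"]; g=cv2.cvtColor(im,cv2.COLOR_RGB2GRAY)
sub=g[44:174,184:314]; dark=np.zeros_like(sub); dark[32:64,65:90]=(sub[32:64,65:90]<60)
for k in blobs(dark,10,400):
    w=P((k+.5)*4.6-.5,.114).astype(np.float32); v=cv2.fitLine(w,cv2.DIST_L2,0,1e-4,1e-4).ravel(); print("fit",len(k),a(v[:2]),v[2:])
E
```

```text
c [0.46247643 0.07641463] marker 0.8756884455645804
line 0.9175299935846389 end from axis 0.8817830887647701 [[0.46560117 0.07881585]
 [0.48065604 0.09848587]]
fit 67 0.8650476 [0.47338182 0.08963014]
```

The pointer stands at the marker, within about 0.02 rad. Now the keys, starting with the round one, with the fingers closed.

Request:
{"api": "jog_arm", "payload": {
  "targets": [
    {"tx": -18, "ty": -160, "tz": 0, "turn": 0, "gripper": 0},
    {"tx": -18, "ty": -160, "tz": 0, "turn": 0, "gripper": 0},
    {"tx": -18, "ty": -160, "tz": 0, "turn": 0, "gripper": 0},
    {"tx": -18, "ty": -160, "tz": 0, "turn": 0, "gripper": 0},
    {"tx": -18, "ty": -160, "tz": 0, "turn": 0, "gripper": 0}
  ]
}}

```text
time: 41.45
ee_pos: [0.4394, -0.1492, 0.2205]
eef_rot: [0.0, 0.743, 0.67, -0.0]
ft_force: [0.3, 0.5, 1.5]
gripper_width: -0.0003
grip_force: 0.0
```

Request:
{"api": "jog_arm", "payload": {
  "targets": [
    {"tx": 0, "ty": 0, "tz": -40, "turn": 0, "gripper": 0},
    {"tx": 0, "ty": 0, "tz": -80, "turn": 0, "gripper": 0},
    {"tx": 0, "ty": 0, "tz": -110, "turn": 0, "gripper": 0},
    {"tx": 0, "ty": 0, "tz": -125, "turn": 0, "gripper": 0},
    {"tx": 0, "ty": 0, "tz": -125, "turn": 0, "gripper": 0}
  ]
}}

```text
time: 41.95
ee_pos: [0.4384, -0.143, 0.0928]
eef_rot: [-0.003, 0.739, 0.673, -0.001]
ft_force: [-0.5, 0.2, 0.3]
gripper_width: 0.0001
grip_force: 0.0
```

Request:
{"api": "jog_arm", "payload": {
  "targets": [
    {"tx": 0, "ty": 0, "tz": -8, "turn": 0, "gripper": 0},
    {"tx": 0, "ty": 0, "tz": -15, "turn": 0, "gripper": 0},
    {"tx": 0, "ty": 0, "tz": -19, "turn": 0, "gripper": 0},
    {"tx": 0, "ty": 0, "tz": -22, "turn": 0, "gripper": 0},
    {"tx": 0, "ty": 0, "tz": -22, "turn": 0, "gripper": 0}
  ]
}}

```text
time: 42.45
ee_pos: [0.4405, -0.1462, 0.0736]
eef_rot: [0.0, 0.74, 0.672, 0.001]
ft_force: [-0.4, 1.5, 3.0]
gripper_width: 0.0002
grip_force: 1.4
```

```bash
python3 - <<'E'
from station import bot
s=bot.observe(); print(s["ee_pos"],s["ft_force"],s["gripper_width"])
E
```

```text
[ 0.44051093 -0.14615508  0.07359501] [-0.4320807   1.45008875  3.04380727] 0.00023680991400092924
```

Request:
{"api": "jog_arm", "payload": {
  "targets": [
    {"tx": 0, "ty": 0, "tz": -2, "turn": 0, "gripper": 0},
    {"tx": 0, "ty": 0, "tz": -4, "turn": 0, "gripper": 0},
    {"tx": 0, "ty": 0, "tz": -5, "turn": 0, "gripper": 0},
    {"tx": 0, "ty": 0, "tz": -5, "turn": 0, "gripper": 0},
    {"tx": 0, "ty": 0, "tz": -5, "turn": 0, "gripper": 0}
  ]
}}

```text
time: 42.95
ee_pos: [0.4406, -0.1463, 0.0699]
eef_rot: [-0.0, 0.74, 0.672, 0.001]
ft_force: [-3.3, 2.8, 15.0]
gripper_width: 0.0003
grip_force: 7.6
```

Request:
{"api": "jog_arm", "payload": {
  "targets": [
    {"tx": 0, "ty": 0, "tz": 15, "turn": 0, "gripper": 0},
    {"tx": 0, "ty": 0, "tz": 47, "turn": 0, "gripper": 0},
    {"tx": 3, "ty": 30, "tz": 47, "turn": 0, "gripper": 0},
    {"tx": 7, "ty": 70, "tz": 47, "turn": 0, "gripper": 0},
    {"tx": 10, "ty": 95, "tz": 47, "turn": 0, "gripper": 0}
  ]
}}

```text
time: 43.45
ee_pos: [0.4501, -0.0492, 0.1152]
eef_rot: [-0.0, 0.74, 0.673, 0.0]
ft_force: [-0.5, 0.7, -0.5]
gripper_width: -0.0
grip_force: 0.0
```

Request:
{"api": "jog_arm", "payload": {
  "targets": [
    {"tx": 0, "ty": 0, "tz": 0, "turn": 0, "gripper": 0},
    {"tx": 0, "ty": 0, "tz": -10, "turn": 0, "gripper": 0},
    {"tx": 0, "ty": 0, "tz": -20, "turn": 0, "gripper": 0},
    {"tx": 0, "ty": 0, "tz": -29, "turn": 0, "gripper": 0},
    {"tx": 0, "ty": 0, "tz": -32, "turn": 0, "gripper": 0}
  ]
}}

```text
time: 43.95
ee_pos: [0.4485, -0.0527, 0.0817]
eef_rot: [-0.001, 0.741, 0.671, -0.001]
ft_force: [0.3, -0.1, 0.4]
gripper_width: -0.0001
grip_force: 0.0
```

Request:
{"api": "jog_arm", "payload": {
  "targets": [
    {"tx": 0, "ty": 0, "tz": -4, "turn": 0, "gripper": 0},
    {"tx": 0, "ty": 0, "tz": -8, "turn": 0, "gripper": 0},
    {"tx": 0, "ty": 0, "tz": -12, "turn": 0, "gripper": 0},
    {"tx": 0, "ty": 0, "tz": -15, "turn": 0, "gripper": 0},
    {"tx": 0, "ty": 0, "tz": -15, "turn": 0, "gripper": 0}
  ]
}}

```text
time: 44.45
ee_pos: [0.4502, -0.0521, 0.0699]
eef_rot: [-0.0, 0.741, 0.672, 0.0]
ft_force: [-4.9, 0.4, 14.9]
gripper_width: -0.0001
grip_force: 7.8
```

Request:
{"api": "jog_arm", "payload": {
  "targets": [
    {"tx": 0, "ty": 0, "tz": 0, "turn": 0, "gripper": 0},
    {"tx": 0, "ty": 0, "tz": 0, "turn": 0, "gripper": 0}
  ]
}}

```text
time: 44.65
ee_pos: [0.4502, -0.0521, 0.0699]
eef_rot: [-0.0, 0.741, 0.672, 0.0]
ft_force: [-5.1, -0.1, 15.4]
gripper_width: -0.0003
grip_force: 7.6
```

Square key is fully down. The bar key is next, at (−5, −47) from here.

Request:
{"api": "jog_arm", "payload": {
  "targets": [
    {"tx": 0, "ty": 0, "tz": 15, "turn": 0, "gripper": 0},
    {"tx": 0, "ty": 0, "tz": 47, "turn": 0, "gripper": 0},
    {"tx": -2, "ty": -20, "tz": 47, "turn": 0, "gripper": 0},
    {"tx": -4, "ty": -40, "tz": 47, "turn": 0, "gripper": 0},
    {"tx": -5, "ty": -47, "tz": 47, "turn": 0, "gripper": 0}
  ]
}}

```text
time: 45.15
ee_pos: [0.445, -0.1006, 0.1157]
eef_rot: [0.001, 0.741, 0.671, 0.0]
ft_force: [0.2, -0.6, 0.1]
gripper_width: -0.0002
grip_force: 0.0
```

Request:
{"api": "jog_arm", "payload": {
  "targets": [
    {"tx": 0, "ty": 0, "tz": 0, "turn": 0, "gripper": 0},
    {"tx": 0, "ty": 0, "tz": -10, "turn": 0, "gripper": 0},
    {"tx": 0, "ty": 0, "tz": -20, "turn": 0, "gripper": 0},
    {"tx": 0, "ty": 0, "tz": -29, "turn": 0, "gripper": 0},
    {"tx": 0, "ty": 0, "tz": -32, "turn": 0, "gripper": 0}
  ]
}}

```text
time: 45.65
ee_pos: [0.4438, -0.0976, 0.0815]
eef_rot: [-0.001, 0.74, 0.672, -0.001]
ft_force: [-0.0, -0.5, 0.0]
gripper_width: -0.0002
grip_force: 0.0
```

Request:
{"api": "jog_arm", "payload": {
  "targets": [
    {"tx": 0, "ty": 0, "tz": -4, "turn": 0, "gripper": 0},
    {"tx": 0, "ty": 0, "tz": -8, "turn": 0, "gripper": 0},
    {"tx": 0, "ty": 0, "tz": -12, "turn": 0, "gripper": 0},
    {"tx": 0, "ty": 0, "tz": -15, "turn": 0, "gripper": 0},
    {"tx": 0, "ty": 0, "tz": -15, "turn": 0, "gripper": 0}
  ]
}}

```text
time: 46.15
ee_pos: [0.4452, -0.0985, 0.0699]
eef_rot: [-0.001, 0.741, 0.672, 0.001]
ft_force: [-5.0, 2.2, 15.2]
gripper_width: 0.0
grip_force: 7.8
```

Request:
{"api": "jog_arm", "payload": {
  "targets": [
    {"tx": 0, "ty": 0, "tz": 0, "turn": 0, "gripper": 0},
    {"tx": 0, "ty": 0, "tz": 0, "turn": 0, "gripper": 0}
  ]
}}

```text
time: 46.35
ee_pos: [0.4452, -0.0985, 0.0699]
eef_rot: [-0.0, 0.741, 0.672, 0.001]
ft_force: [-4.7, 0.9, 15.7]
gripper_width: -0.0001
grip_force: 7.6
```

Request:
{"api": "jog_arm", "payload": {
  "targets": [
    {"tx": 0, "ty": 0, "tz": 20, "turn": 0, "gripper": 0},
    {"tx": 0, "ty": 0, "tz": 60, "turn": 0, "gripper": 0},
    {"tx": 0, "ty": 0, "tz": 110, "turn": 0, "gripper": 0},
    {"tx": -20, "ty": 0, "tz": 150, "turn": 0, "gripper": 0},
    {"tx": -20, "ty": 0, "tz": 150, "turn": 0, "gripper": 0}
  ]
}}

```text
time: 46.85
ee_pos: [0.4274, -0.1003, 0.2236]
eef_rot: [0.003, 0.741, 0.672, 0.005]
ft_force: [-0.4, 0.1, 0.4]
gripper_width: 0.0001
grip_force: 0.0
```

Request:
{"api": "jog_arm", "payload": {
  "targets": [
    {"tx": -20, "ty": 200, "tz": 60, "turn": 0, "gripper": 0},
    {"tx": -20, "ty": 200, "tz": 60, "turn": 0, "gripper": 0},
    {"tx": -20, "ty": 200, "tz": 60, "turn": 0, "gripper": 0},
    {"tx": -20, "ty": 200, "tz": 60, "turn": 0, "gripper": 0},
    {"tx": -20, "ty": 200, "tz": 60, "turn": 0, "gripper": 0}
  ]
}}

```text
time: 47.35
ee_pos: [0.4043, 0.1088, 0.2787]
eef_rot: [-0.001, 0.737, 0.676, 0.002]
ft_force: [0.9, -0.1, 0.3]
gripper_width: 0.0001
grip_force: 0.0
```

Request:
{"api": "jog_arm", "payload": {
  "targets": [
    {"tx": 0, "ty": 160, "tz": 0, "turn": 0, "gripper": 0},
    {"tx": 0, "ty": 160, "tz": 0, "turn": 0, "gripper": 0},
    {"tx": 0, "ty": 160, "tz": 0, "turn": 0, "gripper": 0},
    {"tx": 0, "ty": 160, "tz": 0, "turn": 0, "gripper": 0},
    {"tx": 0, "ty": 160, "tz": 0, "turn": 0, "gripper": 0}
  ]
}}

```text
time: 47.85
ee_pos: [0.4042, 0.2632, 0.2766]
eef_rot: [0.0, 0.739, 0.674, -0.001]
ft_force: [-0.6, -0.9, 0.9]
gripper_width: -0.0003
grip_force: 0.0
```

```bash
python3 - <<'E'
from meas import *
im,m,hsv,br,buns=scan(); cv2.imwrite("pics/t9.png",cv2.cvtColor(im[100:330,40:470],cv2.COLOR_RGB2BGR))
b=br.copy(); b[:130]=0; b[235:]=0; b[:,:200]=0; b[:,335:]=0
for c in blobs(b,150,3000):
    r=cv2.minAreaRect(cast(c,.082,m)[:,:2].astype(np.float32)); print("loaf",np.round(r[0],4),np.round(r[1],4),round(r[2],1))
E
```

```text
loaf [0.5767 0.0417] [0.1172 0.0517] 84.7
loaf [ 0.6105 -0.1179] [0.1171 0.0519] 83.8
loaf [0.675  0.0342] [0.1182 0.0523] 84.6
```

View pics/t9.png

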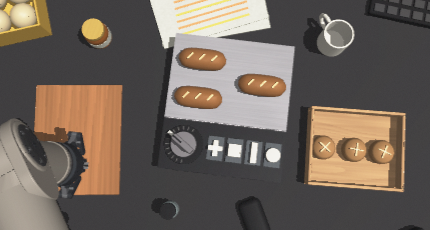

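The final view shows three loaves on the plate, three buns in the tray, the pointer at the marker, all keys up, and the jar and mug untouched. I hand the job in.

```bash
python3 -c "
from station import bot
print(bot.sign_off())"
```

```text
the job is handed in; nothing more can be done
None
```

The job is handed in: three buns in the tray, three loaves flat on the plate, the pointer within about 0.02 rad of the marker, and the round, square and bar keys pressed in that order; one bun touched the tray floor at 58 N (wrist limit 120 N).

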